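Stack case pans from the flow lane in a dental laboratory

TASK

Empty the sloped roller lane: take the case pans one at a time, always the front one, letting those behind roll down, and build them into one stack on the stacking base, each turned half a turn against what is under it so that it rests level on the ledges and does not nest over the plaster model. When the lane is empty, drop the cover into the top pan so that it lies flat on the ledges. Leave the jars, tools and other things on the bench where they are.

Things in the scene. Friction and masses are not known exactly. Their poses are not given: they have to be found in the camera images.
- pan1_mid (a point): light grey open case pan, a plaster model inside, 104 long x 62 wide x 46 tall, 0.15-0.24 kg; all pans are alike. Site: its centre, 23 mm above the underside, 23 below the rim edge; z up out of the pan, x along its length. The top 20 mm is a rim with upright outer sides (grasp across the 62 mm width, pan y); below it the body is 50 wide, 74 long. It may lie either way round in the lane. None when absent
- pan2_mid (a point): like pan1 (point at its centre, same axes), None when absent. Ledges and feet of every pan: inside the rim, 6 mm below its edge, two ledges with dark pads (y +17, -17 mm) at the +x end, one (y 0) at the -x end. Under it, level with the underside, one foot (y 0) at the +x end, two (y +17, -17) at the -x end, out to x = +-46.5 mm; they enter the rim below (98 x 56 inside) with 2.5 mm play
- pan3_mid (a point): like pan1 (point at its centre, same axes), None when absent. How pans stack: set on another pan the same way round, the feet miss the ledges and the pan nests, only 26 mm higher than the one below (wrong); turned half a turn, the feet rest on the ledges and it stands 40 mm higher (right)
- pan4_mid (a point): like pan1 (point at its centre, same axes), None when absent.
- pan5_mid (a point): like pan1 (point at its centre, same axes), None when absent.
- pan6_mid (a point): like pan1 (point at its centre, same axes), None when absent.
- pan7_mid (a point): like pan1 (point at its centre, same axes), None when absent. If present it stands on the base already at the start, rightly turned
- lane_front (a point): fixed sloped lane of free rollers, falling 8 deg to its stop, 0.45 m long, 66 mm wide over the rails. Site: where the front pan's centre rests against the stop, 78 mm above the table; frame tilted with the lane: x uphill along it, z square to the rollers. Waiting pans lie level with it at x = 0.105, 0.21, .. Rails and stop rise 8-11 mm above the rollers. Pans behind a lifted one roll down in about 2 s
- base_seat (a point): fixed stacking base: dark steel plate 130 x 90 x 6 with a light grey rim of a pan's plan (104 x 62), edge 26 mm above the table. Site: centre of its ledges' top plane, 20 mm above the table; x along its length; two ledges at its +x end, one at -x, as in a pan. The first pan too is turned half a turn (pan +x opposite to base +x): its centre is then 23 mm above the point, else 14 mm lower
- cover_grip (a point): light grey drop-in cover, at first on the table: plate 93 long x 50 wide x 5 thick with an upright bar handle on it, 50 long (along cover x) x 12 wide (y) x 26 tall; 0.09 kg. Site: centre of the handle, 18 mm above the plate's underside; z up. It drops into a pan's rim with 2.5 mm play and lies on the three ledges, either way round; the underside is then 17 mm above that pan's centre
- jar_big: white plastic jar, 68 dia x 85 tall, bystander; origin at its underside
- jar_small: small white jar, 48 dia x 55 tall, bystander; origin at its underside
- stain_bottle: small glass bottle, 44 dia x 75 tall, bystander; origin at its underside
- bowl: black rubber mixing bowl, 110 dia x 55 tall, bystander; origin at its underside
- spatula: spatula 170 long lying flat, bystander
- model: loose plaster model 55 x 45 x 25, bystander; origin at its underside

How it is judged:
By the outcome, as a careful person would: the job done as asked, in the order asked, and still so for the second after the job is handed in, with the robot touching nothing.
Of pan2, pan3 only 1 to 1 are there at a start; the rules pass over those that are not, and their reading is None.
Of pan4, pan5 only 1 to 1 are there at a start; the rules pass over those that are not, and their reading is None.
Of pan6, pan7 only 1 to 2 are there at a start; the rules pass over those that are not, and their reading is None.
At some moment in a run one of cover may be knocked a few centimetres aside while the robot is not near it.
Once in a run the grip may slacken for a moment while it holds something.
It also fails if it takes over 208 s, if anything falls off the work surface, if the arm or the gripper's body presses on something with over 40 N, if the wrist force passes 120 N, or if a joint passes its speed limit or range.

ROBOT

A 6-joint arm with a two-finger parallel gripper is mounted at the origin on the work surface. World frame = base frame: x ahead of the robot, y to its left, z up, the work surface at z = 0. Lengths are in m, angles in rad, forces in N, time in s.
With the tool pointing down it reaches from about 0.325 to 0.85 m from the base axis. Payload 15.5 kg.
Tool frame: the origin (TCP) lies at the very end of the fingers, on their centre line; the grasp point (between the pads) lies 19 mm behind it; z points along the fingers, y is the direction in which the jaws open and shut (so a half turn about z gives the same grasp; the last joint's range is limited). The gripper opens to 91 mm and grips with 3 to 60 N. Pads are 32 mm wide; open, the fingers measure 118 mm over their backs; the gripper's body (76 mm by 178 mm) begins 60 mm behind the grasp point.
Start: joints at [1.038, 0.494, 1.345, -0, 1.302, -0.096], TCP at [0.265, 0.566, 0.187] pointing down, gripper open.
Joint ranges: [-2.91, 2.91], [-0.82, 2.16], [0.22, 2.67], [-1.22, 4.37], [0.12, 2.79], [-3.08, 3.08]. Speed limits (rad/s): [1.89, 1.89, 2.57, 3.01, 3.01, 3.01].

INTERFACE

Orientations are given as a rotation vector (axis times angle).
In Python, from rig import * gives the robot as it stands.
- The arm moves only by the tool step_arm, never from a script. Its argument "commands" is a list that holds one entry, the list of rows, each a list of 7 numbers: the closure, from -1 (fully open) to 1 (shut), then the shift along the tool's x, y, z in units of 0.5 m (1.0 is 0.5 m), then the turn, a rotation vector about the tool's x, y, z in units of pi rad (1.0 is pi rad). In form: [[[gripper, dx, dy, dz, rx, ry, rz], ...]]. A call has exactly 5 rows; each row is the pose to reach, as a shift and turn from the pose commanded when the call began, along the tool's axes at that moment, turning the shorter way round; what a row does not reach only later rows make up. A row lasts 1/10 s, in which the tool goes at most 50 mm and 8.59 degrees, less where a joint would pass 70% of its speed; a pose out of reach is approached as far as the arm can. A call with a number of a shift or a turn outside -1 to 1 is refused whole. A call with a gripper value outside its range is refused whole. The fingers move at their own pace and stop on an object; "force" is the grip in N (left out, the last holds). Time passes only in rows, so rows that repeat a pose let the fingers close, or fill a call up. It gives the time, the measured TCP pose, the force and the opening at its end, in the units of the state.
- read_state(): the state, without advancing time (a new reading comes with each control period).
- snapshot(name): name is "side" or "top"; returns (picture, depth): 400x640x3 uint8, red, green, blue; 400x640 float32, m along the optical axis (not along the pixel's ray), 0 where there is no reading.
- get_calibration(name): a dict with "camera_matrix" (3x3 intrinsics, pixels), "dist" ([k1, k2, p1, p2, k3] as OpenCV has them; the pictures are not rectified), "T" (4x4, takes a point from camera to world coordinates). Camera axes: x right, y down, z forward; pixel columns grow to the right and rows downward; lengths in m; the calibration is good to about 2 mm. A picture is of the moment at which its call begins. get_calibration takes no time and is no camera call.
- job_done(): hands the job in, once; it reports no verdict.
Trained networks look in the newest picture that a camera, given by its name, has taken for a name from the list of things; names that differ only in an ending like _2 or _b are one class to them, and where a whole thing is asked for, a point or a joint stands for the part that bears it (a point fixed in the world has none). Each returns a list of dicts, best first, with "p" (0 to 1); they miss things now and then, are a little off and sometimes report something else, mostly with a low value. They report only what shows in the picture. A call takes as long as a camera call.
- recognise(camera, label): "at" ([column, row] in pixels, amid what is visible of it).
- landmark_of(camera, label): "at" ([column, row] in pixels: a listed point, or the origin of a listed thing).
The state is a dict: "t": time; "joint_pos": joint angles; "dq": joint speeds; "joint_torque": joint torques, N m; "eef_pos": TCP position; "ee_rot": TCP orientation; "wrist_force": force on the tool from outside, world axes, zero at the start; "moment": the same for the moment, N m; "gripper_width": finger opening in m.
Only numpy, scipy, OpenCV 4.12 (cv2) and the standard library are available. Lean on these libraries where they do the work, as an engineer would, in place of code of your own. Each camera call takes 0.05 s, during which the arm holds its last target. There are 200 camera calls.

## Working session

There is one attempt and no reset: what is moved stays moved. The work goes in short steps, Python scripts to look and compute and a tool call to move; the robot and the scene stay as the last step left them, time stands still between calls to the robot, and variables do not carry over. Pictures are saved under pics/ and viewed, about 12 in all and at most 16, crops included, and the job is handed in when it is done.

Besides the shell and the picture viewer there is one more tool, called as name(argument=value, ...), one argument or row to a line, values as JSON. step_arm: Moves the arm, as the interface text tells. Its arguments: {"type":"object","properties":{"commands":{"type":"array"},"force":{"type":"number"}},"required":["commands"]}

```bash
ls; mkdir -p pics; python3 - <<'E'
from rig import *
import cv2,numpy as np
print(read_state())
for n in("side","top"):
    p,d=snapshot(n); cv2.imwrite(f"pics/{n}0.png",p[:,:,::-1]); c=get_calibration(n); print(n,c)
E
```

```text
pics
{'t': 0.0, 'joint_pos': array([ 1.03748064e+00,  4.94174347e-01,  1.34612749e+00, -1.51102177e-05,
        1.30253553e+00, -9.54495992e-02]), 'dq': array([-1.66910649e-03,  2.14900432e-05, -4.98533960e-04,  1.30258975e-03,
       -1.08878280e-03,  7.03456314e-04]), 'joint_torque': array([-6.41709448e-04, -8.78777862e+01, -3.81853187e+01,  7.05433264e-02,
        5.34168317e-02, -2.47410838e-05]), 'eef_pos': array([0.26476138, 0.56568117, 0.18624503]), 'ee_rot': array([-6.82230174e-01, -3.06624064e+00,  1.86621723e-03]), 'wrist_force': array([-0.18523407, -0.25605594,  0.67386554]), 'moment': array([ 0.00576156, -0.00309342,  0.04643531]), 'gripper_width': 0.09119008952783554}
side {'camera_matrix': array([[380.251862  ,   0.        , 318.12661075],
       [  0.        , 380.251862  , 202.87780397],
       [  0.        ,   0.        ,   1.        ]]), 'dist': array([-0.06745829,  0.        ,  0.        ,  0.        ,  0.        ]), 'T': array([[ 0.73342191, -0.47862421,  0.48271231, -0.07630144],
       [-0.67946164, -0.53767522,  0.49923665, -0.62744076],
       [ 0.0205957 , -0.69413559, -0.71954958,  1.02042727],
       [ 0.        ,  0.        ,  0.        ,  1.        ]])}
top {'camera_matrix': array([[363.57855502,   0.        , 311.7772423 ],
       [  0.        , 363.57855502, 200.53366429],
       [  0.        ,   0.        ,   1.        ]]), 'dist': array([0.00110268, 0.        , 0.        , 0.        , 0.        ]), 'T': array([[-0.02542721, -0.99771515,  0.06259339,  0.4804675 ],
       [-0.99951175,  0.02651046,  0.01653674,  0.00465934],
       [-0.01815834, -0.06214235, -0.9979021 ,  1.05247772],
       [ 0.        ,  0.        ,  0.        ,  1.        ]])}
```

View pics/side0.png

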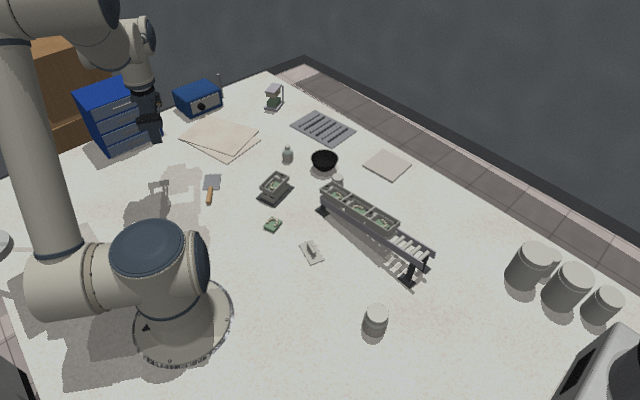

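View pics/top0.png

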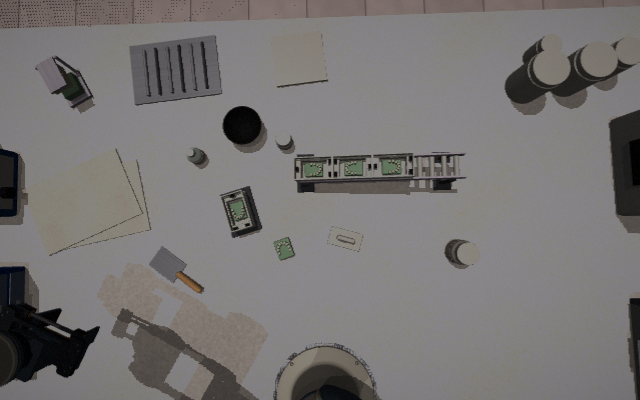

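```bash
cat > h.py <<'E'
from rig import *
import cv2,numpy as np
from scipy.spatial.transform import Rotation as R
def ray(cam,uv):
    c=get_calibration(cam); q=cv2.undistortPoints(np.array([[uv]],float),c['camera_matrix'],c['dist'])[0,0]
    return c['T'][:3,3], c['T'][:3,:3]@np.array([q[0],q[1],1.])
def at_z(cam,uv,z):
    o,r=ray(cam,uv); return o+r*(z-o[2])/r[2]
def deproj(cam,uv,d):
    o,r=ray(cam,uv); return o+r*d
def cloud(cam,d):
    c=get_calibration(cam); v,u=np.mgrid[0:400,0:640]
    q=cv2.undistortPoints(np.stack([u,v],-1).reshape(-1,1,2).astype(float),c['camera_matrix'],c['dist']).reshape(400,640,2)
    P=np.dstack([q,np.ones((400,640))])*d[...,None]
    return P@c['T'][:3,:3].T+c['T'][:3,3]
E
python3 - <<'E'
from h import *
for n in("side","top"):
    p,d=snapshot(n)
    for l in ["pan1_mid","lane_front","base_seat","cover_grip"]:
        for r in landmark_of(n,l):
            u=np.array(r['at']); i=np.round(u).astype(int); dd=d[i[1],i[0]]
            print(n,l,round(r['p'],2),u.round(1),deproj(n,u,dd).round(3))
E
```

```text
side pan1_mid 0.63 [337.8 196.1] [0.636 0.01  0.071]
side lane_front 0.72 [332.8 196.5] [ 0.596 -0.003  0.105]
side base_seat 0.8 [278.7 188.9] [0.518 0.198 0.046]
side cover_grip 0.82 [309.5 251.8] [ 0.432 -0.067  0.003]
top pan1_mid 0.68 [312.2 169.9] [0.626 0.018 0.068]
top lane_front 0.84 [311.8 169.2] [0.627 0.019 0.071]
top base_seat 0.64 [241.1 210.9] [0.52  0.221 0.035]
top base_seat 0.48 [345.3 236.3] [ 0.441 -0.071  0.004]
top cover_grip 0.82 [345.5 236.1] [ 0.441 -0.072  0.002]
top cover_grip 0.34 [282.6 248. ] [0.413 0.108 0.012]
```

The side view shows the lane with three pans at about (360,205), the base with one pan on it at (275,188) and the cover at (311,252). The top view shows the same things: lane front about (313,169), base (240,211), cover (345,237). Next I'll enlarge the lane and the base.

```bash
python3 - <<'E'
from h import *
p,d=snapshot("top"); 
a=cv2.resize(p[145:200,285:425,::-1],None,fx=5.5,fy=5.5,interpolation=cv2.INTER_CUBIC)
b=cv2.resize(p[180:245,212:270,::-1],None,fx=4.2,fy=4.2,interpolation=cv2.INTER_CUBIC)
c=cv2.resize(p[220:255,322:370,::-1],None,fx=5.5,fy=5.5,interpolation=cv2.INTER_CUBIC)
H=a.shape[0]+max(b.shape[0],c.shape[0]); im=np.zeros((H,max(a.shape[1],b.shape[1]+c.shape[1]),3),np.uint8)
im[:a.shape[0],:a.shape[1]]=a; im[a.shape[0]:a.shape[0]+b.shape[0],:b.shape[1]]=b; im[a.shape[0]:a.shape[0]+c.shape[0],b.shape[1]:b.shape[1]+c.shape[1]]=c
cv2.imwrite("pics/crop1.png",im)
C=cloud("top",d)
def rect(m,name):
    n,l,s,_=cv2.connectedComponentsWithStats(m.astype(np.uint8))
    for i in range(1,n):
        if s[i][4]<40: continue
        P=C[l==i]; r=cv2.minAreaRect((P[:,:2]*1000).astype(np.float32)); print(name,s[i],np.round(r[0],1),np.round(r[1],1),round(r[2],1),P[:,2].mean().round(4),np.percentile(P[:,2],95).round(4))
v,u=np.mgrid[0:400,0:640]
z=C[...,2]
rect((z>.055)&(u>215)&(u<268)&(v>180)&(v<245),"basepan")
rect((z>.012)&(u>322)&(u<368)&(v>222)&(v<255),"handle")
rect((z>.003)&(u>322)&(u<368)&(v>222)&(v<255),"cover")
for lo,hi in((.088,.099),(.103,.113),(.118,.128)): rect((z>lo)&(u>290)&(u<470)&(v>145)&(v<195),"lane>%g"%lo)
m=(u>290)&(u<470)&(v>145)&(v<195)&(z>.085)
for a in range(290,470,6): 
    k=m&(u>=a)&(u<a+6); print(a, np.percentile(z[k],95).round(3) if k.any() else None,end=' ')
E
```

```text
basepan [220 190  33  43 245] [526.6 138.8] [112.  260.6] 4.3 0.0749 0.0681
handle [337 235  18   8  78] [448.5 -41. ] [110.1  17.6] 64.1 0.0556 0.0337
cover [327 227  36  25 446] [442.1 -51.4] [130.1  53.7] 72.4 0.0163 0.0307
lane>0.088 [ 293  152  174   29 2520] [ 569.1 -155.8] [449.9 178.6] 89.7 0.1085 0.1291
lane>0.103 [323 152  91  27 822] [ 568.3 -117.9] [243.3 178.2] 89.4 0.1184 0.1338
lane>0.103 [427 152  40  26 266] [ 578.6 -184. ] [ 84.7 416.9] 16.0 0.1193 0.1166
lane>0.103 [388 159  13  13  46] [ 631.4 -199.9] [35.4 23.2] 33.3 0.1079 0.1112
lane>0.118 [366 152  48  26 298] [ 589.2 -107.6] [102.3 295.5] 25.0 0.1297 0.1352
290 0.095 296 0.097 302 0.385 308 1.052 314 0.103 320 0.626 326 0.107 332 0.109 338 0.111 344 0.114 350 0.116 356 0.116 362 0.119 368 0.123 374 0.123 380 0.125 386 0.127 392 0.128 398 0.132 404 0.135 410 0.136 416 0.101 422 0.247 428 0.106 434 0.109 440 0.11 446 0.114 452 0.114 458 0.117 464 0.118
```

View pics/crop1.png

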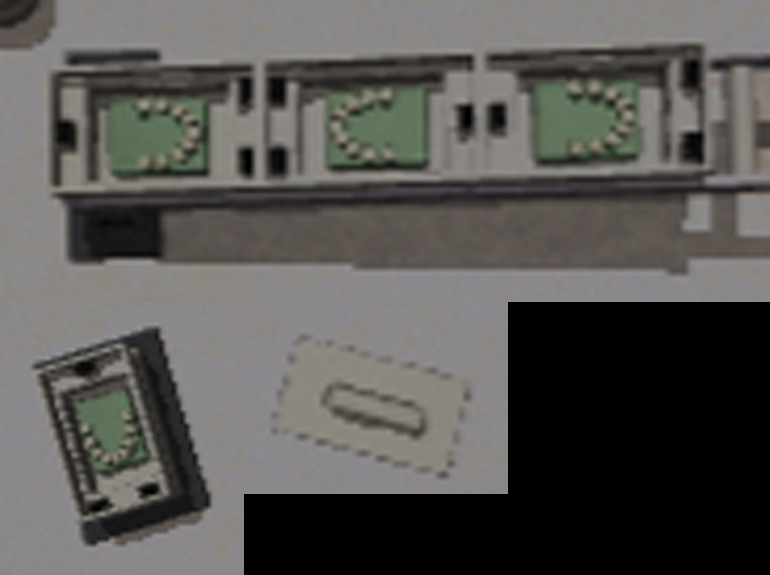

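Pads show pan A (front) +x toward world -y, B toward +y, C toward -y. Pan7 on the base has its two pads at the lower end, toward the robot. So all three pans need the same turn of about +107°.

```bash
cat >> h.py <<'E'
def rectz(cam,C,box,zlo,hi,zplane):
    """min-area rect of the surface in a height band, pixels projected on zplane; box in world xy"""
    z=C[...,2]; m=(z>zlo)&(z<hi)&(C[...,0]>box[0])&(C[...,0]<box[1])&(C[...,1]>box[2])&(C[...,1]<box[3])
    n,l,s,_=cv2.connectedComponentsWithStats(m.astype(np.uint8)); i=1+np.argmax(s[1:,4])
    v,u=np.nonzero(l==i)
    P=np.array([at_z(cam,(a,b),zplane)[:2] for a,b in zip(u,v)])*1000
    r=cv2.minAreaRect(P.astype(np.float32)); (w,h),a=r[1],r[2]
    if w<h: a-=90
    return np.round(r[0],1),np.round([max(w,h),min(w,h)],1),round(a,1),round(np.median(z[l==i]),4),len(u)
def depth(cam,k=5):
    D=[]
    for _ in range(k):
        p,d=snapshot(cam); D.append(np.where(d>0,d,np.nan))
    return p,np.nan_to_num(np.nanmedian(D,0))
def marks(cams,labels,zs,k=2):
    for cam in cams:
        for _ in range(k):
            snapshot(cam)
            for l,z in zip(labels,zs):
                for r in landmark_of(cam,l):
                    if r['p']>.3: print(cam,l,round(r['p'],2),np.round(r['at'],1),(at_z(cam,r['at'],z)*1000).round(1))
E
python3 - <<'E'
from h import *
for cam in("top","side"):
    p,d=depth(cam); C=cloud(cam,d); np.save(cam,C)
    print(cam,"table z",np.median(C[...,2][(abs(C[...,0]-.45)<.03)&(abs(C[...,1]-.05)<.02)]).round(4))
    for a in((.058,.074,.066),):
        print("base",rectz(cam,C,(.43,.62,.13,.3),*a))
    print("handle",rectz(cam,C,(.38,.5,-.15,0),.022,.04,.031))
    print("cover",rectz(cam,C,(.38,.5,-.15,0),.0025,.04,.005))
    z=C[...,2]
    for y0 in (-.26,-.235,-.21,-.18,-.15,-.12,-.09,-.06,-.03,0,.03,.06):
        m=(abs(C[...,1]-y0)<.006)&(z>.08)&(z<.16)&(C[...,0]>.55)&(C[...,0]<.7)
        if m.sum()>4: print(y0,np.percentile(z[m],85).round(4),C[...,0][m&(z>np.percentile(z[m],60)-.004)].min().round(4),C[...,0][m&(z>np.percentile(z[m],60)-.004)].max().round(4))
marks(("top","side"),("base_seat","pan7_mid","lane_front","cover_grip"),(.02,.043,.078,.018))
E
```

```text
top table z -0.0009
base (array([520.4, 229.1]), array([104.3,  63.3]), 15.8, np.float64(0.0646), 219)
handle (array([435.4, -69. ]), array([49.3, 11.5]), 74.6, np.float64(0.0297), 76)
cover (array([435.2, -69.1]), array([92.7, 49.8]), 73.3, np.float64(0.0045), 541)
-0.26 0.0998 0.5916 0.6557
-0.235 0.1348 0.5936 0.655
-0.21 0.1203 0.5941 0.656
-0.18 0.1094 0.5944 0.6557
-0.15 0.1182 0.5948 0.6567
-0.12 0.1135 0.5951 0.6562
-0.09 0.1077 0.5954 0.6575
-0.06 0.1104 0.596 0.6575
-0.03 0.1072 0.5973 0.658
0 0.101 0.5966 0.6578
0.03 0.0986 0.5974 0.6588
0.06 0.0933 0.5988 0.6581
side table z 0.0
base (array([520.2, 225.5]), array([111.5,  68.2]), 15.8, np.float64(0.0633), 147)
handle (array([433.9, -73.2]), array([53.2, 13.5]), 73.8, np.float64(0.0302), 56)
cover (array([437.6, -71.3]), array([98.3, 54.4]), 70.6, np.float64(0.0054), 350)
-0.26 0.1007 0.5903 0.6575
-0.235 0.1349 0.5925 0.6556
-0.21 0.1253 0.5935 0.6557
-0.18 0.1224 0.5959 0.6557
-0.15 0.1189 0.5962 0.66
-0.12 0.1181 0.5965 0.6582
-0.09 0.1116 0.597 0.6596
-0.06 0.1067 0.5962 0.659
-0.03 0.1081 0.598 0.6605
0 0.1022 0.5975 
[... 378 characters left out ...]
 lane_front 0.61 [314.9 165.2] [637.    9.9  78. ]
top cover_grip 0.58 [345.4 238.4] [435.6 -70.5  18. ]
side base_seat 0.75 [319.9 168. ] [732.4 204.7  20. ]
side base_seat 0.7 [278.  188.2] [533.7 224.5  20. ]
side pan7_mid 0.64 [274.7 184.2] [524. 230.  43.]
side lane_front 0.94 [335.3 196.8] [621.    8.1  78. ]
side cover_grip 0.81 [312.2 252.4] [429.5 -83.5  18. ]
side base_seat 0.78 [276.  192.6] [513.3 210.9  20. ]
side pan7_mid 0.7 [272.  184.8] [514.4 234.1  43. ]
side lane_front 0.88 [337.3 197.2] [624.8   2.   78. ]
side cover_grip 0.68 [372.9 327.9] [ 379.5 -392.3   18. ]
side cover_grip 0.58 [272.7 227.2] [400.2  86.7  18. ]
side cover_grip 0.53 [310.7 248.6] [436.2 -68.8  18. ]
```

```bash
python3 - <<'E'
from h import *
print(at_z("top",(294.0,167.5),.0936)*1000,at_z("top",(331,168),.108)*1000, at_z("top",(333.3,168),.109)*1000)
for cam in("top","side"):
    C=np.load(cam+".npy"); z=C[...,2]
    # rim plane z = z0 - tan8*(y): fit
    m=(C[...,0]>.59)&(C[...,0]<.665)&(C[...,1]>-.02)&(C[...,1]<.12)&(z>.085)&(z<.12)
    zz=z-(.1008-.1405*(C[...,1]-.0145)); k=m&(abs(zz)<.006)
    y=C[...,1][k]; print(cam,k.sum(),np.median(zz[k]),"ymax",np.sort(y)[-8:].round(4),"x",C[...,0][k].min(),C[...,0][k].max())
E
```

```text
[629.8895003   65.59349631  93.6       ] [623.59403753 -32.11940289 108.        ] [623.27313445 -38.08116232 109.        ]
top 135 -0.0011254671336495548 ymax [0.0686 0.0686 0.0687 0.0687 0.0688 0.069  0.069  0.069 ] x 0.5964616772291779 0.6587623313445753
side 101 -0.0015128666807644742 ymax [0.066  0.0662 0.0666 0.0679 0.0679 0.0682 0.0687 0.0687] x 0.5975035228583409 0.6615667110203285
```

```bash
cat >> h.py <<'E'
def goalR(yaw,tilt=0):
    """tool y at yaw (deg) horizontal; tilt (deg): tool axis top leans toward +90 from jaw yaw"""
    f,t=np.radians([yaw,tilt]); y=np.array([np.cos(f),np.sin(f),0]); s=np.array([-np.sin(f),np.cos(f),0])
    z=-(np.sin(t)*s+np.cos(t)*np.array([0,0,1])); return R.from_matrix(np.c_[np.cross(y,z),y,z])
def rel(p0,R0,p,R1):
    return np.r_[R0.inv().apply(np.array(p)-p0)/.5,(R0.inv()*R1).as_rotvec()/np.pi].round(4)
def now():
    s=read_state(); return s['eef_pos'],R.from_rotvec(s['ee_rot'])
def chain(*goals):
    """commands from here through the goals (pos,yaw,tilt), each relative to the one before"""
    p0,R0=now()
    for p,yaw,t in goals:
        g=goalR(yaw,t); print(rel(p0,R0,p,g).tolist(), "mm",np.linalg.norm(np.array(p)-p0).round(3)*1000,"deg",np.degrees((R0.inv()*g).magnitude()).round(1)); p0,R0=np.array(p),g
E
python3 - <<'E'
from h import *
chain(([.628,.02,.19],-.9,8))
E
```

```text
[-1.1206, -0.6813, -0.0064, 0.0255, -0.0394, 0.365] mm 656.0 deg 66.2
```

step_arm(
  commands=[
    [[-1, -0.45, -0.27, 0, 0.01, -0.016, 0.2], [-1, -0.45, -0.27, 0, 0.01, -0.016, 0.2], [-1, -0.45, -0.27, 0, 0.01, -0.016, 0.2], [-1, -0.45, -0.27, 0, 0.01, -0.016, 0.2], [-1, -0.45, -0.27, 0, 0.01, -0.016, 0.2]],
  ],
  force=30,
)

```text
t: 2.65
eef_pos: [0.4054, 0.3572, 0.187]
ee_rot: [1.582, 2.664, -0.063]
wrist_force: [0.1, 0.3, 0.1]
gripper_width: 0.091
```

```bash
python3 - <<'E'
from h import *
print(read_state()['t'])
chain(([.628,.02,.19],-.9,8))
E
```

```text
2.65
[-0.8043, 0.0683, 0.0389, 0.0119, -0.0246, 0.1634] mm 404.0 deg 29.8
```

step_arm(
  commands=[
    [[-1, -0.48, 0.04, 0.02, 0.008, -0.015, 0.1], [-1, -0.48, 0.04, 0.02, 0.008, -0.015, 0.1], [-1, -0.48, 0.04, 0.02, 0.008, -0.015, 0.1], [-1, -0.48, 0.04, 0.02, 0.008, -0.015, 0.1], [-1, -0.48, 0.04, 0.02, 0.008, -0.015, 0.1]],
  ],
)

```text
t: 3.15
eef_pos: [0.5394, 0.1557, 0.1903]
ee_rot: [1.952, 2.361, -0.121]
wrist_force: [-0.0, 0.5, 1.0]
gripper_width: 0.091
```

```bash
python3 - <<'E'
from h import *
chain(([.628,.018,.12],-.9,8))
E
```

```text
[-0.2869, 0.1243, 0.1711, 0.004, -0.0094, 0.0649] mm 178.0 deg 11.8
```

step_arm(
  commands=[
    [[-1, -0.287, 0.124, 0.1, 0.004, -0.0094, 0.065], [-1, -0.287, 0.124, 0.15, 0.004, -0.0094, 0.065], [-1, -0.287, 0.124, 0.171, 0.004, -0.0094, 0.065], [-1, -0.287, 0.124, 0.171, 0.004, -0.0094, 0.065], [-1, -0.287, 0.124, 0.171, 0.004, -0.0094, 0.065]],
  ],
)

```text
t: 3.65
eef_pos: [0.6269, 0.0173, 0.1174]
ee_rot: [2.17, 2.131, -0.156]
wrist_force: [-0.3, 0.3, 1.0]
gripper_width: 0.0917
```

```bash
python3 - <<'E'
from h import *
chain(([.628,.0128,.073],-.9,8))
p,d=snapshot("side"); cv2.imwrite("pics/s1.png",cv2.resize(p[120:270,230:430,::-1],None,fx=4,fy=4,interpolation=cv2.INTER_CUBIC))
E
```

```text
[0.0036, 0.0026, 0.0892, -0.0011, 0.0001, -0.0007] mm 45.0 deg 0.2
```

View pics/s1.png

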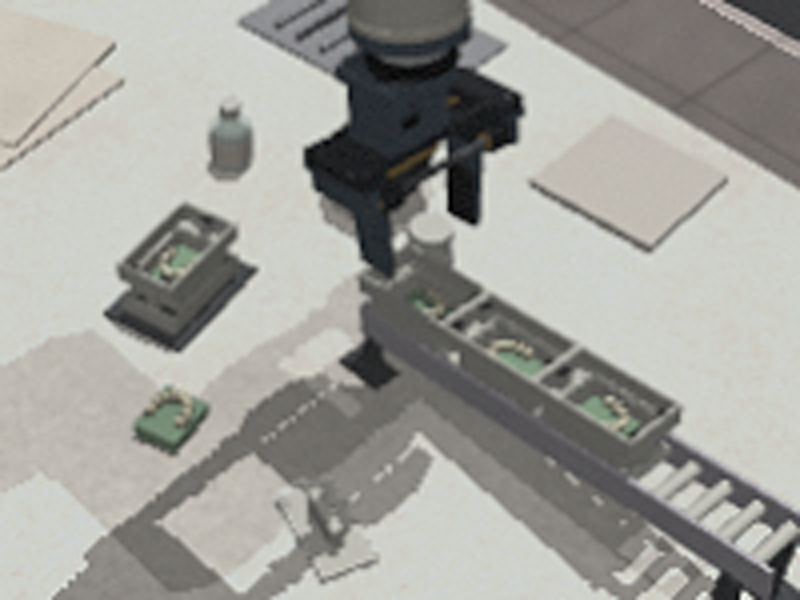

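The side view shows the open fingers straddling the front pan, at about (375,265) and (465,215), tilted with the lane. I'll go down and close.

step_arm(
  commands=[
    [[-1, 0.004, 0.002, 0.04, 0, 0, 0], [-1, 0.004, 0.002, 0.07, 0, 0, 0], [-1, 0.004, 0.002, 0.088, 0, 0, 0], [-1, 0.004, 0.002, 0.088, 0, 0, 0], [-1, 0.004, 0.002, 0.088, 0, 0, 0]],
  ],
)

```text
t: 4.2
eef_pos: [0.6279, 0.0167, 0.0768]
ee_rot: [2.165, 2.134, -0.151]
wrist_force: [0.1, 0.3, 0.9]
gripper_width: 0.091
```

step_arm(
  commands=[
    [[0.5, 0, 0, 0, 0, 0, 0], [0.5, 0, 0, 0, 0, 0, 0], [0.5, 0, 0, 0, 0, 0, 0], [0.5, 0, 0, 0, 0, 0, 0], [0.5, 0, 0, 0, 0, 0, 0]],
  ],
)

```text
t: 4.7
eef_pos: [0.6276, 0.0162, 0.0761]
ee_rot: [2.166, 2.133, -0.152]
wrist_force: [-0.1, 0.2, 0.4]
gripper_width: 0.0539
```

```bash
python3 - <<'E'
from h import *
s=read_state(); print(s['t'],s['gripper_width'],s['wrist_force'])
chain(([.628,.0128,.073],-.9,8),([.628,.025,.16],-.9,8))
E
```

```text
4.7 0.053856350576962767 [-0.05231783  0.20271414  0.41474898]
[-0.0058, 0.0008, 0.007, -0.0001, -0.0, 0.0002] mm 5.0 deg 0.0
[-0.0001, -0.0004, -0.1757, 0.0, 0.0, 0.0] mm 88.0 deg 0.0
```

```bash
python3 - <<'E'
from h import *
p,d=snapshot("side"); cv2.imwrite("pics/s2.png",cv2.resize(p[140:260,270:430,::-1],None,fx=5,fy=5,interpolation=cv2.INTER_CUBIC))
print(read_state()['gripper_width'])
E
```

```text
0.050130021493865605
```

View pics/s2.png

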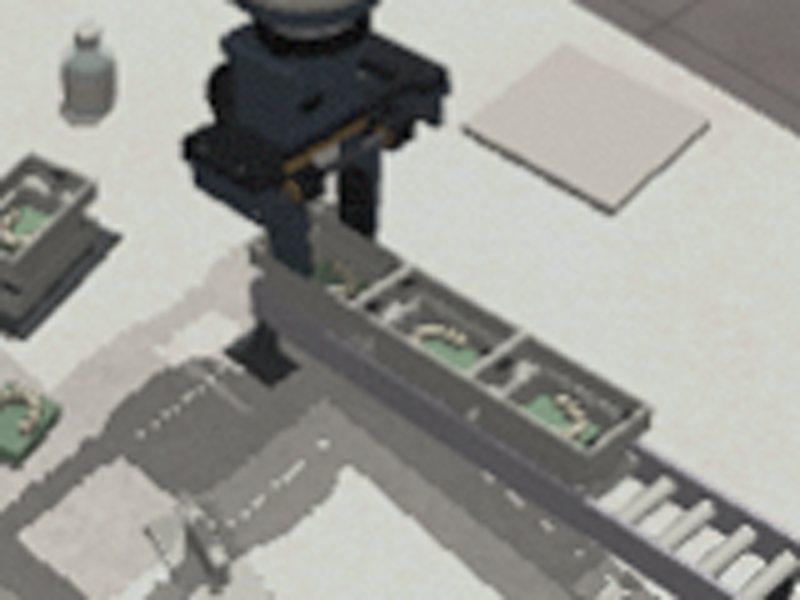

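```bash
python3 - <<'E'
from h import *
s=read_state();print(s['gripper_width'],s['wrist_force'],s['eef_pos'])
c=get_calibration("side");T=np.linalg.inv(c['T'])
P=[]
for dx in(-.025,.025):
    for z in(.076,.10,.12): P.append([.6276+dx,.0162,z])
for x in(-.031,.031):
  for L in(-.052,.052):
    n=np.array([0,.139,.99]);l=np.array([0,-.99,.139]); P.append(np.array([.628+x,.0133,.078])+.023*n+L*l)
q=cv2.projectPoints(np.array(P),cv2.Rodrigues(T[:3,:3])[0],T[:3,3],c['camera_matrix'],c['dist'])[0][:,0]
print(np.c_[np.round(np.array(P),3),(q-[270,140])*5].round(3))
E
```

```text
0.050130021493865605 [ 0.32423056 -0.52484618 -0.79141763] [0.62760957 0.01615763 0.07606046]
[[ 6.03000e-01  1.60000e-02  7.60000e-02  2.99502e+02  2.92285e+02]
 [ 6.03000e-01  1.60000e-02  1.00000e-01  3.00992e+02  2.67843e+02]
 [ 6.03000e-01  1.60000e-02  1.20000e-01  3.02262e+02  2.46981e+02]
 [ 6.53000e-01  1.60000e-02  7.60000e-02  3.49966e+02  2.59058e+02]
 [ 6.53000e-01  1.60000e-02  1.00000e-01  3.52075e+02  2.34638e+02]
 [ 6.53000e-01  1.60000e-02  1.20000e-01  3.53873e+02  2.13804e+02]
 [ 5.97000e-01  6.80000e-02  9.40000e-02  2.43777e+02  2.39457e+02]
 [ 5.97000e-01 -3.50000e-02  1.08000e-01  3.48478e+02  3.03290e+02]
 [ 6.59000e-01  6.80000e-02  9.40000e-02  3.06836e+02  1.99914e+02]
 [ 6.59000e-01 -3.50000e-02  1.08000e-01  4.12063e+02  2.60415e+02]]
```

step_arm(
  commands=[
    [[0.5, 0, 0, 0, 0, 0, 0], [0.5, 0, 0, 0, 0, 0, 0], [0.5, 0, 0, 0, 0, 0, 0], [0.5, 0, 0, 0, 0, 0, 0], [0.5, 0, 0, 0, 0, 0, 0]],
  ],
)

```text
t: 5.25
eef_pos: [0.6276, 0.0162, 0.076]
ee_rot: [2.166, 2.133, -0.152]
wrist_force: [0.5, -0.1, 0.5]
gripper_width: 0.0228
```

```bash
python3 - <<'E'
from h import *
p,d=snapshot("side"); cv2.imwrite("pics/s3.png",cv2.resize(p[160:230,290:370,::-1],None,fx=8,fy=8,interpolation=cv2.INTER_CUBIC))
s=read_state();print(s['gripper_width'],s['wrist_force'],s['eef_pos'])
E
```

```text
0.022603330697552323 [0.10621796 0.90579873 0.55615563] [0.62758184 0.01618409 0.07597024]
```

View pics/s3.png

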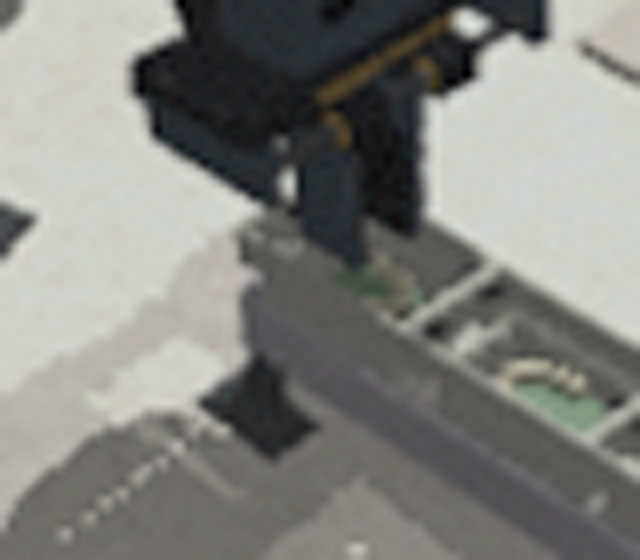

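```bash
python3 - <<'E'
from h import *
p,d=snapshot("side"); C=cloud("side",d)
for r in range(184,200,1):
    print(r,[(tuple((C[r,c]*1000).round().astype(int)),int(p[r,c].sum())) for c in (330,333,335)])
p,d=snapshot("top"); cv2.imwrite("pics/t3.png",cv2.resize(p[130:200,270:370,::-1],None,fx=7,fy=7,interpolation=cv2.INTER_CUBIC))
E
```

```text
184 [((np.int64(607), np.int64(24), np.int64(137)), 126), ((np.int64(608), np.int64(11), np.int64(146)), 145), ((np.int64(618), np.int64(12), np.int64(139)), 87)]
185 [((np.int64(606), np.int64(23), np.int64(134)), 134), ((np.int64(608), np.int64(11), np.int64(141)), 136), ((np.int64(616), np.int64(9), np.int64(138)), 93)]
186 [((np.int64(607), np.int64(23), np.int64(128)), 131), ((np.int64(608), np.int64(11), np.int64(136)), 136), ((np.int64(614), np.int64(7), np.int64(136)), 84)]
187 [((np.int64(607), np.int64(23), np.int64(123)), 127), ((np.int64(607), np.int64(9), np.int64(134)), 137), ((np.int64(614), np.int64(7), np.int64(131)), 162)]
188 [((np.int64(608), np.int64(24), np.int64(118)), 128), ((np.int64(607), np.int64(9), np.int64(129)), 132), ((np.int64(613), np.int64(5), np.int64(128)), 206)]
189 [((np.int64(606), np.int64(22), np.int64(116)), 125), ((np.int64(607), np.int64(9), np.int64(125)), 137), ((np.int64(612), np.int64(4), np.int64(125)), 189)]
190 [((np.int64(610), np.int64(25), np.int64(106)), 137), ((np.int64(606), np.int64(7), np.int64(122)), 132), ((np.int64(611), 
[... 792 characters left out ...]
(np.int64(634), np.int64(22), np.int64(68)), 226)]
196 [((np.int64(598), np.int64(12), np.int64(94)), 262), ((np.int64(600), np.int64(0), np.int64(102)), 249), ((np.int64(631), np.int64(19), np.int64(68)), 218)]
197 [((np.int64(601), np.int64(15), np.int64(85)), 265), ((np.int64(597), np.int64(-3), np.int64(101)), 259), ((np.int64(599), np.int64(-11), np.int64(106)), 282)]
198 [((np.int64(598), np.int64(12), np.int64(85)), 263), ((np.int64(599), np.int64(-2), np.int64(94)), 261), ((np.int64(600), np.int64(-10), np.int64(100)), 289)]
199 [((np.int64(607), np.int64(20), np.int64(68)), 263), ((np.int64(599), np.int64(-2), np.int64(90)), 264), ((np.int64(599), np.int64(-11), np.int64(96)), 259)]
```

View pics/t3.png

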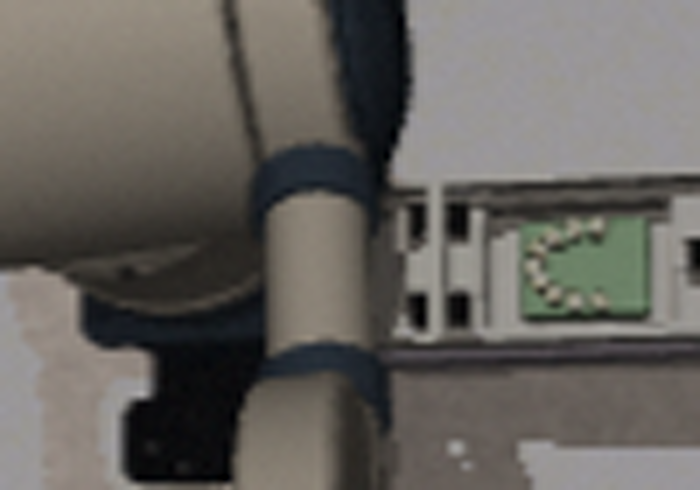

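The pictures disagree with the reported pose. The fingertips end at z≈0.104, inside and above the pan, while the reported TCP is at 0.076, and they closed on nothing. I'll raise the tool, open it, and measure the real tip position.

step_arm(
  commands=[
    [[0.5, 0, 0, -0.08, 0, 0, 0], [0.5, 0, 0, -0.14, 0, 0, 0], [-1, 0, 0, -0.16, 0, 0, 0], [-1, 0, 0, -0.16, 0, 0, 0], [-1, 0, 0, -0.16, 0, 0, 0]],
  ],
)

```text
t: 5.9
eef_pos: [0.6273, 0.0272, 0.1542]
ee_rot: [2.167, 2.134, -0.153]
wrist_force: [-0.3, -0.2, -0.8]
gripper_width: 0.0439
```

step_arm(
  commands=[
    [[-1, 0, 0, 0, 0, 0, 0], [-1, 0, 0, 0, 0, 0, 0], [-1, 0, 0, 0, 0, 0, 0], [-1, 0, 0, 0, 0, 0, 0], [-1, 0, 0, 0, 0, 0, 0]],
  ],
)

```text
t: 6.4
eef_pos: [0.6277, 0.0273, 0.155]
ee_rot: [2.166, 2.133, -0.152]
wrist_force: [0.1, -0.2, 0.3]
gripper_width: 0.0839
```

```bash
python3 - <<'E'
from h import *
p,d=depth("side",3); C=cloud("side",d)
s=read_state();print(s['t'],s['gripper_width'],s['eef_pos'],s['joint_pos'],s['ee_rot'])
pp,Rr=now()
L=Rr.inv().apply((C.reshape(-1,3)-pp)).reshape(C.shape)  # tool frame
dark=p.sum(2)<190
m=dark&(abs(L[...,0])<.03)&(abs(L[...,1])<.08)&(L[...,2]>-.06)&(L[...,2]<.03)&(d>0)
for nm,k in(("y-",m&(L[...,1]<0)),("y+",m&(L[...,1]>0))):
    q=L[k]*1000; print(nm,len(q),"min",q.min(0).round(),"max",q.max(0).round(), "z top vals",np.sort(q[:,2])[-12:].round(1),"y med",np.median(q[q[:,2]>-45][:,1]).round(1),"x range",np.percentile(q[:,0],[2,98]).round(1))
cv2.imwrite("pics/s4.png",cv2.resize(p[120:230,270:400,::-1],None,fx=5,fy=5,interpolation=cv2.INTER_CUBIC))
E
```

```text
6.55 0.09086512346534174 [0.62780777 0.02732136 0.15521145] [ 0.0325491   0.53937078  1.36538493 -0.14696281  1.24720862  0.09528236] [ 2.1660719   2.13338621 -0.15170277]
y- 57 min [-18. -55. -60.] max [ 19. -42. -27.] z top vals [-36.9 -36.6 -35.5 -35.4 -35.1 -34.2 -33.6 -32.7 -32.5 -30.2 -30.2 -27.3] y med -51.5 x range [-18.3  15.2]
y+ 53 min [-19.  43. -60.] max [ 11.  51. -29.] z top vals [-34.6 -34.4 -34.2 -33.4 -33.1 -32.1 -31.6 -31.4 -30.8 -30.3 -29.7 -29.4] y med 46.0 x range [-17.9  10. ]
```

Both fingertips end about 28 mm short of the reported TCP, along the tool axis. I'll build this measured offset into the targets.

```bash
cat >> h.py <<'E'
OFF=.028   # measured: real finger end lies this far behind the reported TCP
def tip(p,yaw,t=0): return (np.array(p)+OFF*goalR(yaw,t).apply([0,0,1]),yaw,t)
E
python3 - <<'E'
from h import *
n=np.array([0,.139,.99])
chain(tip(np.array([.628,.0133,.078])-.005*n,-.9,8))
E
```

```text
[-0.0063, 0.0009, 0.2228, -0.0001, -0.0001, 0.0002] mm 111.0 deg 0.0
```

step_arm(
  commands=[
    [[-1, -0.006, 0.001, 0.08, 0, 0, 0], [-1, -0.006, 0.001, 0.15, 0, 0, 0], [-1, -0.006, 0.001, 0.2, 0, 0, 0], [-1, -0.006, 0.001, 0.222, 0, 0, 0], [-1, -0.006, 0.001, 0.222, 0, 0, 0]],
  ],
)

```text
t: 7.05
eef_pos: [0.6273, 0.0087, 0.0447]
ee_rot: [2.167, 2.134, -0.154]
wrist_force: [-0.4, -0.5, -0.4]
gripper_width: 0.091
```

step_arm(
  commands=[
    [[0.5, 0, 0, 0, 0, 0, 0], [0.5, 0, 0, 0, 0, 0, 0], [0.5, 0, 0, 0, 0, 0, 0], [0.5, 0, 0, 0, 0, 0, 0], [0.5, 0, 0, 0, 0, 0, 0]],
  ],
)

```text
t: 7.55
eef_pos: [0.6284, 0.009, 0.0465]
ee_rot: [2.166, 2.133, -0.15]
wrist_force: [-1.6, 1.9, 7.3]
gripper_width: 0.062
```

step_arm(
  commands=[
    [[0.5, 0, 0, 0, 0, 0, 0], [0.5, 0, 0, 0, 0, 0, 0], [0.5, 0, 0, 0, 0, 0, 0], [0.5, 0, 0, 0, 0, 0, 0], [0.5, 0, 0, 0, 0, 0, 0]],
  ],
)

```text
t: 8.05
eef_pos: [0.6284, 0.009, 0.0465]
ee_rot: [2.166, 2.133, -0.15]
wrist_force: [-0.3, 1.2, 6.5]
gripper_width: 0.0622
```

Width 62 mm, so the pan is gripped. Lifting.

step_arm(
  commands=[
    [[0.5, 0, 0, -0.04, 0, 0, 0], [0.5, 0, 0, -0.1, 0, 0, 0], [0.5, 0, 0, -0.18, 0, 0, 0], [0.5, 0, 0, -0.24, 0, 0, 0], [0.5, 0, 0, -0.24, 0, 0, 0]],
  ],
)

```text
t: 8.55
eef_pos: [0.6305, 0.0262, 0.169]
ee_rot: [2.163, 2.13, -0.144]
wrist_force: [0.5, 0.1, -1.7]
gripper_width: 0.062
```

```bash
python3 - <<'E'
from h import *
s=read_state();print(s['gripper_width'],s['wrist_force'],s['eef_pos'])
chain(tip([.5204,.2285,.20],105.8,0))
E
```

```text
0.061955341380832495 [ 0.54608359  0.12828664 -1.73869821] [0.63054655 0.02616836 0.16899705]
[0.3965, -0.2262, -0.063, -0.0398, 0.0326, -0.5915] mm 230.0 deg 106.9
```

step_arm(
  commands=[
    [[0.5, 0.03, -0.02, -0.006, -0.003, 0.003, -0.045], [0.5, 0.06, -0.035, -0.012, -0.006, 0.006, -0.09], [0.5, 0.09, -0.053, -0.018, -0.009, 0.009, -0.135], [0.5, 0.12, -0.07, -0.023, -0.012, 0.011, -0.18], [0.5, 0.15, -0.086, -0.027, -0.015, 0.013, -0.22]],
  ],
)

```text
t: 9.05
eef_pos: [0.5855, 0.1028, 0.1667]
ee_rot: [1.321, 2.781, -0.102]
wrist_force: [0.9, -0.0, -1.8]
gripper_width: 0.0615
```

```bash
python3 - <<'E'
from h import *
chain(tip([.5204,.2285,.20],105.8,0))
E
```

```text
[0.2752, 0.0571, -0.0357, -0.025, 0.0175, -0.3698] mm 142.0 deg 66.8
```

step_arm(
  commands=[
    [[0.5, 0.04, 0.008, -0.005, -0.003, 0.002, -0.045], [0.5, 0.08, 0.016, -0.01, -0.006, 0.004, -0.09], [0.5, 0.12, 0.024, -0.015, -0.009, 0.007, -0.135], [0.5, 0.15, 0.032, -0.02, -0.012, 0.009, -0.18], [0.5, 0.17, 0.036, -0.024, -0.015, 0.011, -0.225]],
  ],
)

```text
t: 9.55
eef_pos: [0.5458, 0.1813, 0.1709]
ee_rot: [0.278, 3.105, -0.043]
wrist_force: [0.0, 0.0, -2.2]
gripper_width: 0.0619
```

```bash
python3 - <<'E'
from h import *
chain(tip([.5204,.2285,.16],105.8,0))
E
```

```text
[0.0688, 0.0857, 0.0739, -0.0097, 0.0064, -0.1446] mm 66.0 deg 26.1
```

step_arm(
  commands=[
    [[0.5, 0.02, 0.025, 0.02, -0.003, 0.002, -0.045], [0.5, 0.045, 0.05, 0.04, -0.006, 0.004, -0.09], [0.5, 0.06, 0.075, 0.06, -0.008, 0.006, -0.13], [0.5, 0.069, 0.086, 0.074, -0.0097, 0.0064, -0.1446], [0.5, 0.069, 0.086, 0.074, -0.0097, 0.0064, -0.1446]],
  ],
)

```text
t: 10.05
eef_pos: [0.5204, 0.2282, 0.1311]
ee_rot: [0.424, -3.112, 0.001]
wrist_force: [0.6, 0.6, -1.5]
gripper_width: 0.0621
```

step_arm(
  commands=[
    [[0.5, 0, 0, 0, 0, 0, 0], [0.5, 0, 0, 0, 0, 0, 0], [0.5, 0, 0, 0, 0, 0, 0], [0.5, 0, 0, 0, 0, 0, 0], [0.5, 0, 0, 0, 0, 0, 0]],
  ],
)

```text
t: 10.55
eef_pos: [0.5219, 0.2279, 0.1328]
ee_rot: [-0.421, 3.111, -0.001]
wrist_force: [0.2, 0.1, -1.5]
gripper_width: 0.062
```

```bash
python3 - <<'E'
from h import *
s=read_state();print(s['t'],s['gripper_width'],s['eef_pos'],s['wrist_force'])
chain(tip([.5204,.2285,.16],105.8,0))
a,_=snapshot("side"); b,_=snapshot("top")
A=cv2.resize(a[135:225,235:325,::-1],(450,450),interpolation=cv2.INTER_CUBIC); B=cv2.resize(b[175:245,205:275,::-1],(350,350),interpolation=cv2.INTER_CUBIC)
im=np.zeros((450,800,3),np.uint8); im[:,:450]=A; im[:350,450:]=B; cv2.imwrite("pics/h1.png",im)
E
```

```text
10.55 0.061982883000465935 [0.52192186 0.22789076 0.1328185 ] [ 0.21147423  0.13967107 -1.48973362]
[0.0026, 0.002, 0.0016, -0.0002, 0.0006, -0.0022] mm 2.0 deg 0.4
```

View pics/h1.png

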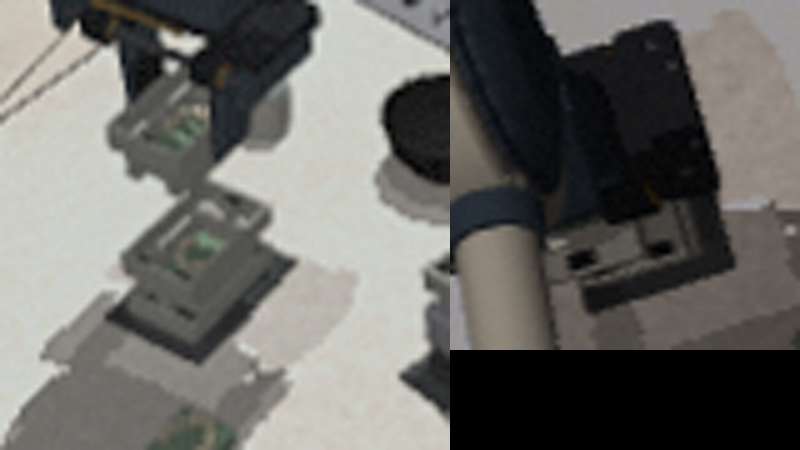

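The held pan hangs level above pan7 at about (175,130), its single-ledge end toward the robot, so it is half a turn against pan7 at (195,235). Next I'll compare their near ends and sides in the side depth.

```bash
cat >> h.py <<'E'
def compare(zs,k=4,cam="side"):
    """extents (mm, tool frame about TCP) of light-coloured rims in world height bands zs"""
    p,d=depth(cam,k); C=cloud(cam,d); pp,Rr=now(); L=Rr.inv().apply(C.reshape(-1,3)-pp).reshape(C.shape)*1000
    for lo,hi in zs:
        m=(C[...,2]>lo)&(C[...,2]<hi)&(abs(L[...,0])<75)&(abs(L[...,1])<45)&(p.sum(2)>210)&(d>0)
        q=L[m]; print((lo,hi),len(q),"x",np.percentile(q[:,0],[0,2,5,95,98,100]).round(1),"y",np.percentile(q[:,1],[0,2,5,95,98,100]).round(1))
E
python3 - <<'E'
from h import *
compare([(.168,.195),(.046,.069),(.06,.07)])
E
```

```text
(0.168, 0.195) 183 x [-49.5 -31.1 -23.8  51.6  51.9  52.7] y [-32.9 -31.9 -31.3  30.1  31.4  39.7]
(0.046, 0.069) 306 x [-54.1 -52.2 -51.2  51.   51.8  52.4] y [-31.8 -31.1 -30.6  30.4  30.8  33.6]
(0.06, 0.07) 116 x [-53.2 -52.8 -51.8  51.1  51.9  52.4] y [-31.7 -31.3 -30.7  30.8  31.5  33.6]
```

Held and lower rims agree within about 0.7 mm in both axes, so I'll keep this x and y and descend.

step_arm(
  commands=[
    [[0.5, 0, 0, 0.04, 0, 0, 0], [0.5, 0, 0, 0.08, 0, 0, 0], [0.5, 0, 0, 0.11, 0, 0, 0], [0.5, 0, 0, 0.135, 0, 0, 0], [0.5, 0, 0, 0.148, 0, 0, 0]],
  ],
)

```text
t: 11.35
eef_pos: [0.5215, 0.2279, 0.0577]
ee_rot: [-0.422, 3.113, -0.001]
wrist_force: [-0.7, -0.4, -1.6]
gripper_width: 0.062
```

step_arm(
  commands=[
    [[0.5, 0, 0, 0.002, 0, 0, 0], [0.5, 0, 0, 0.004, 0, 0, 0], [0.5, 0, 0, 0.006, 0, 0, 0], [0.5, 0, 0, 0.008, 0, 0, 0], [0.5, 0, 0, 0.008, 0, 0, 0]],
  ],
)

```text
t: 11.85
eef_pos: [0.522, 0.228, 0.0549]
ee_rot: [-0.422, 3.111, -0.001]
wrist_force: [0.0, 0.1, -1.6]
gripper_width: 0.0616
```

```bash
python3 - <<'E'
from h import *
s=read_state();print(s['t'],s['gripper_width'],s['eef_pos'],s['wrist_force'])
compare([(.09,.112),(.046,.066)])
E
```

```text
11.85 0.06155714906162639 [0.52201946 0.22804698 0.05486941] [ 0.0143693   0.05931951 -1.59985137]
(0.09, 0.112) 169 x [-50.2 -44.9 -26.2  51.6  52.1  53. ] y [-32.3 -31.9 -31.4  29.1  29.6  39.8]
(0.046, 0.066) 151 x [-53.4 -51.5 -50.2  51.7  52.   53.1] y [-32.5 -31.3 -30.8  25.5  29.6  32.4]
```

step_arm(
  commands=[
    [[0.5, 0, 0, 0.002, 0, 0, 0], [0.5, 0, 0, 0.004, 0, 0, 0], [0.5, 0, 0, 0.006, 0, 0, 0], [0.5, 0, 0, 0.006, 0, 0, 0], [0.5, 0, 0, 0.006, 0, 0, 0]],
  ],
)

```text
t: 12.55
eef_pos: [0.5219, 0.228, 0.0516]
ee_rot: [-0.422, 3.112, -0.001]
wrist_force: [-1.1, 0.4, -1.5]
gripper_width: 0.0614
```

step_arm(
  commands=[
    [[0.5, 0, 0, 0.002, 0, 0, 0], [0.5, 0, 0, 0.003, 0, 0, 0], [0.5, 0, 0, 0.003, 0, 0, 0], [0.5, 0, 0, 0.003, 0, 0, 0], [0.5, 0, 0, 0.003, 0, 0, 0]],
  ],
)

```text
t: 13.05
eef_pos: [0.5221, 0.228, 0.0513]
ee_rot: [-0.422, 3.111, -0.001]
wrist_force: [-5.1, -0.9, 20.4]
gripper_width: 0.0622
```

Contact came at pan centre z≈0.083, exactly the height expected for a rightly stacked pan. Releasing.

step_arm(
  commands=[
    [[0.5, 0, 0, -0.001, 0, 0, 0], [-1, 0, 0, -0.001, 0, 0, 0], [-1, 0, 0, -0.001, 0, 0, 0], [-1, 0, 0, -0.001, 0, 0, 0], [-1, 0, 0, -0.001, 0, 0, 0]],
  ],
)

```text
t: 13.55
eef_pos: [0.5219, 0.228, 0.0505]
ee_rot: [-0.422, 3.112, -0.001]
wrist_force: [-0.2, 0.7, 0.3]
gripper_width: 0.0901
```

step_arm(
  commands=[
    [[-1, 0, 0, -0.04, 0, 0, 0], [-1, 0, 0, -0.12, 0, 0, 0], [-1, 0, 0, -0.2, 0, 0, 0], [-1, 0, 0, -0.26, 0, 0, 0], [-1, 0, 0, -0.26, 0, 0, 0]],
  ],
)

```text
t: 14.05
eef_pos: [0.5238, 0.2288, 0.1847]
ee_rot: [-0.421, 3.105, 0.001]
wrist_force: [-0.4, -0.3, 0.1]
gripper_width: 0.091
```

```bash
python3 - <<'E'
from h import *
s=read_state();print(s['t'],s['gripper_width'],s['eef_pos'],s['wrist_force'])
compare([(.09,.112),(.046,.066)])
C=cloud("side",depth("side",4)[1]); z=C[...,2]; 
# top rim height at its ends, and lane state
m=(z>.07)&(z<.13)&(C[...,0]>.45)&(C[...,0]<.6)&(C[...,1]>.17)&(C[...,1]<.29)
for a,b in((.455,.49),(.49,.55),(.55,.59)): k=m&(C[...,0]>a)&(C[...,0]<b); print(a,np.percentile(z[k],[90,97]).round(4))
for y0 in(.05,.0,-.06,-.1,-.15,-.2,-.23):
    k=(abs(C[...,1]-y0)<.008)&(z>.07)&(z<.16)&(C[...,0]>.58)&(C[...,0]<.68); print(y0,np.percentile(z[k],90).round(4))
chain(tip([.6284,.03,.17],-.9,8))
E
```

```text
14.05 0.09098585174052722 [0.52383625 0.22875904 0.18470308] [-0.42597991 -0.27765093  0.10642165]
(0.09, 0.112) 247 x [-55.3 -53.6 -52.6  50.1  50.8  51.5] y [-32.7 -32.3 -32.   28.9  29.8  31.4]
(0.046, 0.066) 161 x [-55.9 -52.9 -51.8  50.7  50.8  52.3] y [-31.4 -31.2 -30.7  27.7  30.7  31.7]
0.455 [0.1056 0.1062]
0.49 [0.1047 0.1067]
0.55 [0.1055 0.1068]
0.05 0.0924
0.0 0.1019
-0.06 0.1088
-0.1 0.115
-0.15 0.0855
-0.2 0.093
-0.23 0.0963
[-0.099, -0.446, 0.0753, 0.041, -0.0307, 0.5897] mm 232.0 deg 106.5
```

Top rim level at 0.106 at all ends, aligned with the one below, and the lane has refilled (front rim ≈0.101). Back for the next pan.

```bash
cat >> h.py <<'E'
from scipy.spatial.transform import Slerp
def path(p,yaw,t,n=3):
    """n calls to the reported-TCP goal, equal parts"""
    p0,R0=now(); g=goalR(yaw,t); S=Slerp([0,1],R.concatenate([R0,g])); p=np.array(p); a=p0; Ra=R0
    for f in np.linspace(0,1,n+1)[1:]:
        b=p0+f*(p-p0); Rb=S(f); print(rel(a,Ra,b,Rb).round(3).tolist()); a,Ra=b,Rb
def pick(): return tip([.6284,.0129+.011,.0742+.079],-.9,8)   # 80 mm above the grasp along the lane normal
E
python3 - <<'E'
from h import *
path(*pick())
E
```

```text
[-0.032, -0.153, 0.036, 0.014, -0.01, 0.197]
[-0.113, -0.105, 0.044, 0.014, -0.01, 0.197]
[-0.15, -0.019, 0.052, 0.014, -0.01, 0.197]
```

step_arm(
  commands=[
    [[-1, -0.032, -0.153, 0.036, 0.014, -0.01, 0.197], [-1, -0.032, -0.153, 0.036, 0.014, -0.01, 0.197], [-1, -0.032, -0.153, 0.036, 0.014, -0.01, 0.197], [-1, -0.032, -0.153, 0.036, 0.014, -0.01, 0.197], [-1, -0.032, -0.153, 0.036, 0.014, -0.01, 0.197]],
  ],
)

```text
t: 14.95
eef_pos: [0.5572, 0.1585, 0.1621]
ee_rot: [0.546, 3.055, -0.061]
wrist_force: [0.7, -0.3, -0.6]
gripper_width: 0.0908
```

step_arm(
  commands=[
    [[-1, -0.113, -0.105, 0.044, 0.014, -0.01, 0.197], [-1, -0.113, -0.105, 0.044, 0.014, -0.01, 0.197], [-1, -0.113, -0.105, 0.044, 0.014, -0.01, 0.197], [-1, -0.113, -0.105, 0.044, 0.014, -0.01, 0.197], [-1, -0.113, -0.105, 0.044, 0.014, -0.01, 0.197]],
  ],
)

```text
t: 15.45
eef_pos: [0.5931, 0.0891, 0.1445]
ee_rot: [1.43, 2.716, -0.113]
wrist_force: [-0.5, -0.3, -0.4]
gripper_width: 0.0911
```

step_arm(
  commands=[
    [[-1, -0.15, -0.019, 0.052, 0.014, -0.01, 0.197], [-1, -0.15, -0.019, 0.052, 0.014, -0.01, 0.197], [-1, -0.15, -0.019, 0.052, 0.014, -0.01, 0.197], [-1, -0.15, -0.019, 0.052, 0.014, -0.01, 0.197], [-1, -0.15, -0.019, 0.052, 0.014, -0.01, 0.197]],
  ],
)

```text
t: 15.95
eef_pos: [0.6285, 0.0198, 0.1263]
ee_rot: [2.169, 2.132, -0.154]
wrist_force: [-0.1, -0.3, 0.9]
gripper_width: 0.0912
```

```bash
python3 - <<'E'
from h import *
print(now()[0])
chain(tip([.6284,.0129,.0742],-.9,8))
p,d=snapshot("side"); cv2.imwrite("pics/s5.png",cv2.resize(p[130:260,240:430,::-1],None,fx=4,fy=4,interpolation=cv2.INTER_CUBIC))
E
```

```text
[0.62849082 0.01976487 0.12630297]
[0.0009, 0.0004, 0.1611, -0.0007, 0.0, -0.0005] mm 81.0 deg 0.2
```

View pics/s5.png

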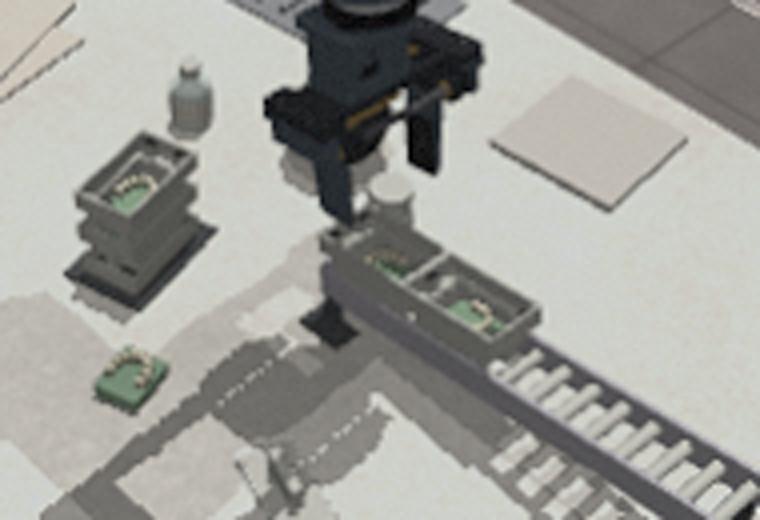

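The view shows the stack of two standing upright at (135,215) and two pans against the stop at (430,280), with the gripper above the front one. I'll descend, grip and lift.

step_arm(
  commands=[
    [[-1, 0.001, 0, 0.06, 0, 0, 0], [-1, 0.001, 0, 0.11, 0, 0, 0], [-1, 0.001, 0, 0.145, 0, 0, 0], [-1, 0.001, 0, 0.161, 0, 0, 0], [-1, 0.001, 0, 0.161, 0, 0, 0]],
  ],
)

```text
t: 16.5
eef_pos: [0.6275, 0.0089, 0.0461]
ee_rot: [2.168, 2.134, -0.155]
wrist_force: [-0.1, 0.2, 0.6]
gripper_width: 0.091
```

step_arm(
  commands=[
    [[0.5, 0, 0, 0, 0, 0, 0], [0.5, 0, 0, 0, 0, 0, 0], [0.5, 0, 0, 0, 0, 0, 0], [0.5, 0, 0, 0, 0, 0, 0], [0.5, 0, 0, 0, 0, 0, 0]],
  ],
)

```text
t: 17.0
eef_pos: [0.6284, 0.0089, 0.0474]
ee_rot: [2.171, 2.128, -0.153]
wrist_force: [-1.1, 0.9, 5.2]
gripper_width: 0.062
```

step_arm(
  commands=[
    [[0.5, 0, 0, 0, 0, 0, 0], [0.5, 0, 0, 0, 0, 0, 0], [0.5, 0, 0, 0, 0, 0, 0], [0.5, 0, 0, 0, 0, 0, 0], [0.5, 0, 0, 0, 0, 0, 0]],
  ],
)

```text
t: 17.5
eef_pos: [0.6284, 0.009, 0.0473]
ee_rot: [2.171, 2.128, -0.153]
wrist_force: [-1.2, 0.9, 7.0]
gripper_width: 0.0616
```

step_arm(
  commands=[
    [[0.5, 0, 0, -0.04, 0, 0, 0], [0.5, 0, 0, -0.1, 0, 0, 0], [0.5, 0, 0, -0.18, 0, 0, 0], [0.5, 0, 0, -0.26, 0, 0, 0], [0.5, 0, 0, -0.28, 0, 0, 0]],
  ],
)

```text
t: 18.0
eef_pos: [0.6306, 0.029, 0.1899]
ee_rot: [2.169, 2.126, -0.146]
wrist_force: [0.3, 0.0, -2.4]
gripper_width: 0.0619
```

```bash
python3 - <<'E'
from h import *
s=read_state();print(s['gripper_width'],s['eef_pos'],s['wrist_force'])
path(*tip([.5215,.2282,.20],105.4,0))
E
```

```text
0.061911246019940525 [0.63060169 0.02897668 0.18988714] [ 0.25096114  0.02100258 -2.41336175]
[0.132, -0.075, -0.007, -0.013, 0.011, -0.197]
[0.151, 0.015, -0.003, -0.013, 0.011, -0.197]
[0.114, 0.1, 0.004, -0.013, 0.011, -0.197]
```

step_arm(
  commands=[
    [[0.5, 0.132, -0.075, -0.007, -0.013, 0.011, -0.197], [0.5, 0.132, -0.075, -0.007, -0.013, 0.011, -0.197], [0.5, 0.132, -0.075, -0.007, -0.013, 0.011, -0.197], [0.5, 0.132, -0.075, -0.007, -0.013, 0.011, -0.197], [0.5, 0.132, -0.075, -0.007, -0.013, 0.011, -0.197]],
  ],
)

```text
t: 18.5
eef_pos: [0.5919, 0.0949, 0.1791]
ee_rot: [1.428, 2.722, -0.113]
wrist_force: [-0.4, 0.1, -2.3]
gripper_width: 0.0618
```

step_arm(
  commands=[
    [[0.5, 0.151, 0.015, -0.003, -0.013, 0.011, -0.197], [0.5, 0.151, 0.015, -0.003, -0.013, 0.011, -0.197], [0.5, 0.151, 0.015, -0.003, -0.013, 0.011, -0.197], [0.5, 0.151, 0.015, -0.003, -0.013, 0.011, -0.197], [0.5, 0.151, 0.015, -0.003, -0.013, 0.011, -0.197]],
  ],
)

```text
t: 19.0
eef_pos: [0.5559, 0.161, 0.1736]
ee_rot: [0.542, 3.064, -0.061]
wrist_force: [-0.2, 0.6, -1.4]
gripper_width: 0.0621
```

step_arm(
  commands=[
    [[0.5, 0.114, 0.1, 0.004, -0.013, 0.011, -0.197], [0.5, 0.114, 0.1, 0.004, -0.013, 0.011, -0.197], [0.5, 0.114, 0.1, 0.004, -0.013, 0.011, -0.197], [0.5, 0.114, 0.1, 0.004, -0.013, 0.011, -0.197], [0.5, 0.114, 0.1, 0.004, -0.013, 0.011, -0.197]],
  ],
)

```text
t: 19.5
eef_pos: [0.5199, 0.2274, 0.1679]
ee_rot: [0.415, -3.103, 0.001]
wrist_force: [1.4, -0.5, -1.6]
gripper_width: 0.0622
```

```bash
python3 - <<'E'
from h import *
chain(tip([.5219,.2281,.19],105.5,0))
E
```

```text
[-0.0044, 0.0003, 0.0118, 0.0002, -0.0033, -0.0014] mm 6.0 deg 0.7
```

step_arm(
  commands=[
    [[0.5, -0.001, 0.001, 0.012, 0, -0.0015, -0.001], [0.5, -0.001, 0.001, 0.012, 0, -0.0015, -0.001], [0.5, -0.001, 0.001, 0.012, 0, -0.0015, -0.001], [0.5, -0.001, 0.001, 0.012, 0, -0.0015, -0.001], [0.5, -0.001, 0.001, 0.012, 0, -0.0015, -0.001]],
  ],
)

```text
t: 20.0
eef_pos: [0.5201, 0.2283, 0.1624]
ee_rot: [0.423, -3.108, -0.0]
wrist_force: [1.2, -0.4, -1.1]
gripper_width: 0.0617
```

```bash
python3 - <<'E'
from h import *
s=read_state();print(s['t'],s['gripper_width'],s['eef_pos'],s['wrist_force'])
chain(tip([.5219,.2281,.19],105.5,0))
compare([(.195,.225),(.09,.109),(.098,.11)])
E
```

```text
20.0 0.06171361840169383 [0.52013608 0.22825089 0.16238376] [ 1.19253399 -0.38044902 -1.11452066]
[-0.0033, -0.0012, 0.0008, 0.0003, -0.0016, -0.0] mm 2.0 deg 0.3
(0.195, 0.225) 223 x [-50.4 -37.1 -33.2  52.4  53.3  54.1] y [-41.  -32.4 -31.6  29.2  30.4  38.8]
(0.09, 0.109) 237 x [-55.4 -54.  -53.3  49.3  49.7  50.5] y [-34.1 -32.8 -32.5  27.9  29.2  30.8]
(0.098, 0.11) 146 x [-55.4 -54.1 -53.7  49.2  49.7  50.5] y [-34.1 -32.9 -32.6  28.2  29.5  30.8]
```

step_arm(
  commands=[
    [[0.5, -0.0068, -0.001, 0.02, 0, -0.0016, 0], [0.5, -0.0068, -0.001, 0.02, 0, -0.0016, 0], [0.5, -0.0068, -0.001, 0.02, 0, -0.0016, 0], [0.5, -0.0068, -0.001, 0.02, 0, -0.0016, 0], [0.5, -0.0068, -0.001, 0.02, 0, -0.0016, 0]],
  ],
)

```text
t: 20.7
eef_pos: [0.5235, 0.2287, 0.1524]
ee_rot: [0.425, -3.113, -0.002]
wrist_force: [1.0, 0.4, -1.8]
gripper_width: 0.0618
```

```bash
python3 - <<'E'
from h import *
s=read_state();print(s['t'],s['gripper_width'],s['eef_pos'],s['wrist_force'])
chain(tip([.5236,.2281,.18],105.5,0))
compare([(.185,.215),(.09,.109),(.098,.11)])
E
```

```text
20.7 0.06175587504316473 [0.52350499 0.22868881 0.15238849] [ 0.99142794  0.39214314 -1.76639595]
[0.0001, -0.0012, 0.0008, 0.0003, 0.0, 0.0004] mm 1.0 deg 0.1
(0.185, 0.215) 210 x [-51.6 -35.7 -30.   52.2  53.2  54.1] y [-32.5 -31.9 -31.1  29.2  30.7  40. ]
(0.09, 0.109) 223 x [-52.5 -50.5 -49.8  53.1  53.5  54.7] y [-34.  -32.6 -32.2  28.5  28.9  32.4]
(0.098, 0.11) 139 x [-52.5 -50.6 -50.   53.1  53.8  54.7] y [-34.  -32.9 -32.3  28.4  29.5  32.4]
```

step_arm(
  commands=[
    [[0.5, 0, -0.0015, 0.03, 0, 0, 0], [0.5, 0, -0.0015, 0.06, 0, 0, 0], [0.5, 0, -0.0015, 0.085, 0, 0, 0], [0.5, 0, -0.0015, 0.105, 0, 0, 0], [0.5, 0, -0.0015, 0.11, 0, 0, 0]],
  ],
)

```text
t: 21.4
eef_pos: [0.523, 0.2278, 0.0962]
ee_rot: [0.425, -3.111, -0.001]
wrist_force: [-0.2, -0.7, -1.6]
gripper_width: 0.0615
```

step_arm(
  commands=[
    [[0.5, 0, 0, 0.002, 0, 0, 0], [0.5, 0, 0, 0.004, 0, 0, 0], [0.5, 0, 0, 0.006, 0, 0, 0], [0.5, 0, 0, 0.007, 0, 0, 0], [0.5, 0, 0, 0.007, 0, 0, 0]],
  ],
)

```text
t: 21.9
eef_pos: [0.5237, 0.228, 0.0939]
ee_rot: [-0.426, 3.113, 0.002]
wrist_force: [-0.1, 0.3, -1.8]
gripper_width: 0.0622
```

```bash
python3 - <<'E'
from h import *
s=read_state();print(s['t'],s['gripper_width'],s['eef_pos'],s['wrist_force'])
compare([(.13,.155),(.09,.106)])
E
```

```text
21.9 0.0621578288128845 [0.52369041 0.22804814 0.09392506] [-0.14075583  0.28402725 -1.81468276]
(0.13, 0.155) 164 x [-47.3 -34.1 -25.   52.1  52.4  52.7] y [-32.8 -31.7 -31.5  29.6  30.5  41.3]
(0.09, 0.106) 144 x [-50.9 -50.2 -42.9  53.3  53.5  54.1] y [-32.7 -32.2 -31.6  28.3  29.1  29.9]
```

step_arm(
  commands=[
    [[0.5, 0, 0, 0.002, 0, 0, 0], [0.5, 0, 0, 0.003, 0, 0, 0], [0.5, 0, 0, 0.003, 0, 0, 0], [0.5, 0, 0, 0.003, 0, 0, 0], [0.5, 0, 0, 0.003, 0, 0, 0]],
  ],
)

```text
t: 22.6
eef_pos: [0.5236, 0.228, 0.0923]
ee_rot: [0.425, -3.112, -0.002]
wrist_force: [-0.2, -1.1, 0.9]
gripper_width: 0.062
```

step_arm(
  commands=[
    [[0.5, 0, 0, 0.001, 0, 0, 0], [0.5, 0, 0, 0.002, 0, 0, 0], [0.5, 0, 0, 0.002, 0, 0, 0], [0.5, 0, 0, 0.002, 0, 0, 0], [0.5, 0, 0, 0.002, 0, 0, 0]],
  ],
)

```text
t: 23.1
eef_pos: [0.5238, 0.228, 0.0921]
ee_rot: [-0.425, 3.112, 0.002]
wrist_force: [-3.5, -2.2, 14.5]
gripper_width: 0.0617
```

Contact at centre ≈0.123, as expected. Release and check.

step_arm(
  commands=[
    [[0.5, 0, 0, -0.001, 0, 0, 0], [-1, 0, 0, -0.001, 0, 0, 0], [-1, 0, 0, -0.001, 0, 0, 0], [-1, 0, 0, -0.001, 0, 0, 0], [-1, 0, 0, -0.001, 0, 0, 0]],
  ],
)

```text
t: 23.6
eef_pos: [0.5236, 0.228, 0.0916]
ee_rot: [0.425, -3.112, -0.001]
wrist_force: [-0.2, 0.4, -0.1]
gripper_width: 0.0899
```

step_arm(
  commands=[
    [[-1, 0, 0, -0.04, 0, 0, 0], [-1, 0, 0, -0.12, 0, 0, 0], [-1, 0, 0, -0.18, 0, 0, 0], [-1, 0, 0, -0.2, 0, 0, 0], [-1, 0, 0, -0.2, 0, 0, 0]],
  ],
)

```text
t: 24.1
eef_pos: [0.5244, 0.2282, 0.1929]
ee_rot: [-0.425, 3.11, 0.002]
wrist_force: [0.7, 0.3, -0.4]
gripper_width: 0.0913
```

```bash
cat >> h.py <<'E'
def topz():
    C=cloud("side",depth("side",4)[1]); z=C[...,2]
    m=(z>.03)&(z<.2)&(C[...,0]>.45)&(C[...,0]<.6)&(C[...,1]>.17)&(C[...,1]<.29)
    for a,b in((.455,.49),(.49,.55),(.55,.59)): k=m&(C[...,0]>a)&(C[...,0]<b); print("stack",a,np.percentile(z[k],[80,90,95,98]).round(4))
    for y0 in(.05,.0,-.06,-.1,-.15):
        k=(abs(C[...,1]-y0)<.008)&(z>.05)&(z<.16)&(C[...,0]>.58)&(C[...,0]<.68); print("lane",y0,np.percentile(z[k],90).round(4))
E
python3 - <<'E'
from h import *
s=read_state();print(s['t'],s['gripper_width'],s['eef_pos'],s['wrist_force'])
compare([(.13,.155),(.09,.106)]); topz()
path(*pick())
E
```

```text
24.1 0.09125979603400301 [0.524355   0.22816301 0.19294678] [ 0.68680455  0.32176278 -0.42806073]
(0.13, 0.155) 261 x [-55.1 -53.2 -51.9  50.4  50.9  51.5] y [-32.9 -32.3 -31.9  29.4  30.2  31.3]
(0.09, 0.106) 135 x [-52.4 -51.1 -44.6  52.4  52.8  53.1] y [-32.3 -32.1 -31.6  28.   28.8  31.6]
stack 0.455 [0.1361 0.1421 0.1451 0.1464]
stack 0.49 [0.1316 0.1409 0.1453 0.1461]
stack 0.55 [0.1394 0.1437 0.1454 0.1466]
lane 0.05 0.0904
lane 0.0 0.0995
lane -0.06 0.0722
lane -0.1 0.0787
lane -0.15 0.085
[-0.03, -0.152, 0.044, 0.014, -0.01, 0.197]
[-0.111, -0.105, 0.052, 0.014, -0.01, 0.197]
[-0.149, -0.02, 0.059, 0.014, -0.01, 0.197]
```

Stack top at 0.146 and level; the last pan is at the stop. Back to the lane.

step_arm(
  commands=[
    [[-1, -0.03, -0.152, 0.044, 0.014, -0.01, 0.197], [-1, -0.03, -0.152, 0.044, 0.014, -0.01, 0.197], [-1, -0.03, -0.152, 0.044, 0.014, -0.01, 0.197], [-1, -0.03, -0.152, 0.044, 0.014, -0.01, 0.197], [-1, -0.03, -0.152, 0.044, 0.014, -0.01, 0.197]],
  ],
)

```text
t: 25.0
eef_pos: [0.5583, 0.1587, 0.1693]
ee_rot: [0.542, 3.058, -0.059]
wrist_force: [0.1, -0.0, -0.3]
gripper_width: 0.0913
```

step_arm(
  commands=[
    [[-1, -0.111, -0.105, 0.052, 0.014, -0.01, 0.197], [-1, -0.111, -0.105, 0.052, 0.014, -0.01, 0.197], [-1, -0.111, -0.105, 0.052, 0.014, -0.01, 0.197], [-1, -0.111, -0.105, 0.052, 0.014, -0.01, 0.197], [-1, -0.111, -0.105, 0.052, 0.014, -0.01, 0.197]],
  ],
)

```text
t: 25.5
eef_pos: [0.5935, 0.0896, 0.1474]
ee_rot: [1.428, 2.719, -0.113]
wrist_force: [-0.6, 1.0, 0.5]
gripper_width: 0.0913
```

step_arm(
  commands=[
    [[-1, -0.149, -0.02, 0.059, 0.014, -0.01, 0.197], [-1, -0.149, -0.02, 0.059, 0.014, -0.01, 0.197], [-1, -0.149, -0.02, 0.059, 0.014, -0.01, 0.197], [-1, -0.149, -0.02, 0.059, 0.014, -0.01, 0.197], [-1, -0.149, -0.02, 0.059, 0.014, -0.01, 0.197]],
  ],
)

```text
t: 26.0
eef_pos: [0.6283, 0.0201, 0.1255]
ee_rot: [2.168, 2.136, -0.155]
wrist_force: [-0.5, 0.3, -0.3]
gripper_width: 0.0915
```

```bash
python3 - <<'E'
from h import *
print(now()[0])
chain(tip([.6284,.0122,.0735],-.9,8))
compare([(.085,.112)])
E
```

```text
[0.62831356 0.02010433 0.12546575]
[-0.0014, 0.001, 0.1611, -0.0012, -0.0003, 0.0003] mm 81.0 deg 0.2
(0.085, 0.112) 255 x [-53.1 -52.7 -52.2  49.6  50.9  52. ] y [-30.9 -30.1 -29.7  31.4  32.1  33.7]
```

step_arm(
  commands=[
    [[-1, -0.0015, 0.001, 0.06, 0, 0, 0], [-1, -0.0015, 0.001, 0.11, 0, 0, 0], [-1, -0.0015, 0.001, 0.145, 0, 0, 0], [-1, -0.0015, 0.001, 0.161, 0, 0, 0], [-1, -0.0015, 0.001, 0.161, 0, 0, 0]],
  ],
)

```text
t: 26.7
eef_pos: [0.6277, 0.008, 0.0454]
ee_rot: [2.169, 2.136, -0.156]
wrist_force: [-0.7, -0.2, -0.3]
gripper_width: 0.0911
```

step_arm(
  commands=[
    [[0.5, 0, 0, 0, 0, 0, 0], [0.5, 0, 0, 0, 0, 0, 0], [0.5, 0, 0, 0, 0, 0, 0], [0.5, 0, 0, 0, 0, 0, 0], [0.5, 0, 0, 0, 0, 0, 0]],
  ],
)

```text
t: 27.2
eef_pos: [0.6285, 0.0081, 0.0466]
ee_rot: [2.17, 2.132, -0.153]
wrist_force: [-1.2, 2.0, 5.3]
gripper_width: 0.0614
```

step_arm(
  commands=[
    [[0.5, 0, 0, 0, 0, 0, 0], [0.5, 0, 0, 0, 0, 0, 0], [0.5, 0, 0, 0, 0, 0, 0], [0.5, 0, 0, 0, 0, 0, 0], [0.5, 0, 0, 0, 0, 0, 0]],
  ],
)

```text
t: 27.7
eef_pos: [0.6285, 0.0081, 0.0466]
ee_rot: [2.17, 2.132, -0.153]
wrist_force: [-1.7, 1.3, 6.9]
gripper_width: 0.0619
```

step_arm(
  commands=[
    [[0.5, 0, 0, -0.04, 0, 0, 0], [0.5, 0, 0, -0.1, 0, 0, 0], [0.5, 0, 0, -0.18, 0, 0, 0], [0.5, 0, 0, -0.26, 0, 0, 0], [0.5, 0, 0, -0.32, 0, 0, 0]],
  ],
)

```text
t: 28.2
eef_pos: [0.6294, 0.0305, 0.2071]
ee_rot: [2.17, 2.132, -0.152]
wrist_force: [-0.5, 0.8, -2.0]
gripper_width: 0.062
```

```bash
python3 - <<'E'
from h import *
s=read_state();print(s['gripper_width'],s['eef_pos'],s['wrist_force'])
path(*tip([.5235,.2281,.23],105.5,0))
E
```

```text
0.06202637013511814 [0.62944328 0.03053633 0.20706186] [-0.52756846  0.75554345 -1.95706701]
[0.13, -0.073, -0.015, -0.014, 0.01, -0.197]
[0.148, 0.016, -0.011, -0.014, 0.01, -0.197]
[0.111, 0.1, -0.004, -0.014, 0.01, -0.197]
```

step_arm(
  commands=[
    [[0.5, 0.13, -0.073, -0.015, -0.014, 0.01, -0.197], [0.5, 0.13, -0.073, -0.015, -0.014, 0.01, -0.197], [0.5, 0.13, -0.073, -0.015, -0.014, 0.01, -0.197], [0.5, 0.13, -0.073, -0.015, -0.014, 0.01, -0.197], [0.5, 0.13, -0.073, -0.015, -0.014, 0.01, -0.197]],
  ],
)

```text
t: 28.7
eef_pos: [0.5935, 0.0962, 0.2031]
ee_rot: [1.423, 2.722, -0.112]
wrist_force: [-0.1, -0.1, -0.7]
gripper_width: 0.062
```

step_arm(
  commands=[
    [[0.5, 0.148, 0.016, -0.011, -0.014, 0.01, -0.197], [0.5, 0.148, 0.016, -0.011, -0.014, 0.01, -0.197], [0.5, 0.148, 0.016, -0.011, -0.014, 0.01, -0.197], [0.5, 0.148, 0.016, -0.011, -0.014, 0.01, -0.197], [0.5, 0.148, 0.016, -0.011, -0.014, 0.01, -0.197]],
  ],
)

```text
t: 29.2
eef_pos: [0.5583, 0.1617, 0.2012]
ee_rot: [0.537, 3.059, -0.059]
wrist_force: [-0.3, 0.0, -1.7]
gripper_width: 0.0617
```

step_arm(
  commands=[
    [[0.5, 0.111, 0.1, -0.004, -0.014, 0.01, -0.197], [0.5, 0.111, 0.1, -0.004, -0.014, 0.01, -0.197], [0.5, 0.111, 0.1, -0.004, -0.014, 0.01, -0.197], [0.5, 0.111, 0.1, -0.004, -0.014, 0.01, -0.197], [0.5, 0.111, 0.1, -0.004, -0.014, 0.01, -0.197]],
  ],
)

```text
t: 29.7
eef_pos: [0.5234, 0.2276, 0.1993]
ee_rot: [0.422, -3.113, -0.001]
wrist_force: [0.2, -0.4, -2.4]
gripper_width: 0.0618
```

step_arm(
  commands=[
    [[0.5, 0, 0, 0, 0, 0, 0], [0.5, 0, 0, 0, 0, 0, 0], [0.5, 0, 0, 0, 0, 0, 0], [0.5, 0, 0, 0, 0, 0, 0], [0.5, 0, 0, 0, 0, 0, 0]],
  ],
)

```text
t: 30.2
eef_pos: [0.5232, 0.2278, 0.1994]
ee_rot: [0.424, -3.113, -0.001]
wrist_force: [-0.6, -0.1, -1.8]
gripper_width: 0.0618
```

```bash
python3 - <<'E'
from h import *
s=read_state();print(s['t'],s['gripper_width'],s['eef_pos'],s['wrist_force'])
chain(tip([.5235,.2281,.23],105.5,0))
compare([(.235,.265),(.13,.149),(.138,.15)])
E
```

```text
30.2 0.06181863553431084 [0.52317896 0.22780229 0.19942437] [-0.55034497 -0.14154448 -1.76819969]
[-0.0008, 0.0004, -0.0052, 0.0003, -0.0, -0.0] mm 3.0 deg 0.1
(0.235, 0.265) 198 x [-46.  -39.1 -32.3  54.5  54.8  55.1] y [-43.7 -33.8 -32.4  29.4  31.7  40.7]
(0.13, 0.149) 247 x [-54.1 -52.4 -51.7  50.9  51.7  52. ] y [-33.3 -32.1 -31.8  29.3  30.1  30.6]
(0.138, 0.15) 148 x [-53.5 -52.1 -51.4  51.1  51.9  52. ] y [-33.3 -32.1 -31.8  29.5  30.1  30.6]
```

step_arm(
  commands=[
    [[0.5, -0.006, 0, 0.03, 0, 0, 0], [0.5, -0.006, 0, 0.06, 0, 0, 0], [0.5, -0.006, 0, 0.09, 0, 0, 0], [0.5, -0.006, 0, 0.1, 0, 0, 0], [0.5, -0.006, 0, 0.1, 0, 0, 0]],
  ],
)

```text
t: 30.9
eef_pos: [0.5258, 0.2285, 0.149]
ee_rot: [0.425, -3.111, -0.001]
wrist_force: [-0.1, -0.3, -1.3]
gripper_width: 0.0617
```

```bash
python3 - <<'E'
from h import *
s=read_state();print(s['t'],s['gripper_width'],s['eef_pos'],s['wrist_force'])
compare([(.185,.215),(.13,.149),(.138,.15)])
E
```

```text
30.9 0.06170555011119036 [0.52576426 0.22853896 0.14898928] [-0.11091945 -0.30217087 -1.25363702]
(0.185, 0.215) 196 x [-47.6 -31.4 -25.1  52.5  53.   54.5] y [-40.7 -32.1 -31.5  29.4  31.1  39.7]
(0.13, 0.149) 171 x [-50.7 -49.7 -47.1  54.7  55.5  56.4] y [-33.3 -32.6 -32.2  28.5  29.6  31.3]
(0.138, 0.15) 107 x [-50.4 -49.8 -46.8  54.5  55.5  56.3] y [-33.3 -32.9 -32.4  28.7  29.7  31.3]
```

step_arm(
  commands=[
    [[0.5, 0.003, -0.001, 0.01, 0, 0, 0], [0.5, 0.003, -0.001, 0.02, 0, 0, 0], [0.5, 0.003, -0.001, 0.02, 0, 0, 0], [0.5, 0.003, -0.001, 0.02, 0, 0, 0], [0.5, 0.003, -0.001, 0.02, 0, 0, 0]],
  ],
)

```text
t: 31.6
eef_pos: [0.5248, 0.2278, 0.1395]
ee_rot: [0.425, -3.112, -0.002]
wrist_force: [-0.6, 0.6, -1.2]
gripper_width: 0.0616
```

```bash
python3 - <<'E'
from h import *
s=read_state();print(s['t'],s['gripper_width'],s['eef_pos'],s['wrist_force'])
compare([(.17,.205),(.13,.147),(.138,.15)],8)
E
```

```text
31.6 0.06155415746490809 [0.52481165 0.22780701 0.13948278] [-0.56207509  0.64685006 -1.21049585]
(0.17, 0.205) 240 x [-47.  -32.7 -26.9  52.1  52.5  52.8] y [-40.9 -32.1 -31.3  29.5  30.1  41. ]
(0.13, 0.147) 148 x [-52.2 -50.2 -48.6  52.6  52.9  53. ] y [-32.  -31.8 -31.2  28.1  29.6  30.7]
(0.138, 0.15) 101 x [-52.2 -50.1 -48.8  52.4  52.8  53. ] y [-31.8 -31.8 -31.2  29.1  29.5  30.7]
```

step_arm(
  commands=[
    [[0.5, 0, 0, 0.004, 0, 0, 0], [0.5, 0, 0, 0.008, 0, 0, 0], [0.5, 0, 0, 0.011, 0, 0, 0], [0.5, 0, 0, 0.014, 0, 0, 0], [0.5, 0, 0, 0.014, 0, 0, 0]],
  ],
)

```text
t: 32.5
eef_pos: [0.5246, 0.2277, 0.1321]
ee_rot: [0.425, -3.112, -0.001]
wrist_force: [0.3, 0.1, -1.5]
gripper_width: 0.0617
```

step_arm(
  commands=[
    [[0.5, 0, 0, 0.002, 0, 0, 0], [0.5, 0, 0, 0.004, 0, 0, 0], [0.5, 0, 0, 0.004, 0, 0, 0], [0.5, 0, 0, 0.004, 0, 0, 0], [0.5, 0, 0, 0.004, 0, 0, 0]],
  ],
)

```text
t: 33.0
eef_pos: [0.525, 0.2278, 0.1312]
ee_rot: [-0.425, 3.112, 0.002]
wrist_force: [-2.3, -1.8, 10.3]
gripper_width: 0.0623
```

Contact at centre ≈0.163, as expected. Release and raise.

step_arm(
  commands=[
    [[0.5, 0, 0, 0, 0, 0, 0], [-1, 0, 0, 0, 0, 0, 0], [-1, 0, 0, 0, 0, 0, 0], [-1, 0, 0, 0, 0, 0, 0], [-1, 0, 0, 0, 0, 0, 0]],
  ],
)

```text
t: 33.5
eef_pos: [0.5247, 0.2278, 0.1303]
ee_rot: [0.425, -3.112, -0.002]
wrist_force: [-0.2, -0.2, -0.0]
gripper_width: 0.0898
```

step_arm(
  commands=[
    [[-1, 0, 0, -0.04, 0, 0, 0], [-1, 0, 0, -0.12, 0, 0, 0], [-1, 0, 0, -0.18, 0, 0, 0], [-1, 0, 0, -0.2, 0, 0, 0], [-1, 0, 0, -0.2, 0, 0, 0]],
  ],
)

```text
t: 34.0
eef_pos: [0.5255, 0.2279, 0.2316]
ee_rot: [-0.425, 3.11, 0.002]
wrist_force: [-0.3, -0.5, -1.2]
gripper_width: 0.0914
```

```bash
python3 - <<'E'
from h import *
s=read_state();print(s['t'],s['gripper_width'],s['eef_pos'],s['wrist_force'])
compare([(.17,.195),(.13,.146)]); topz()
for cam in("top","side"):
    p,d=depth(cam); C=cloud(cam,d)
    print("handle",rectz(cam,C,(.36,.5,-.17,.03),.022,.04,.031)); print("cover",rectz(cam,C,(.36,.5,-.17,.03),.0025,.04,.005))
E
```

```text
34.0 0.0913750131068985 [0.52548118 0.22789129 0.23159058] [-0.30087631 -0.4940431  -1.2345529 ]
(0.17, 0.195) 252 x [-53.1 -51.5 -50.9  51.   51.6  52.9] y [-32.2 -32.1 -31.7  29.2  30.2  31.5]
(0.13, 0.146) 152 x [-54.1 -51.7 -46.6  51.6  51.8  52.6] y [-31.9 -31.7 -31.4  25.8  29.6  32.3]
stack 0.455 [0.1695 0.1795 0.1845 0.1864]
stack 0.49 [0.1678 0.1777 0.1827 0.1853]
stack 0.55 [0.1783 0.1821 0.1851 0.1861]
lane 0.05 0.0586
lane 0.0 0.0642
lane -0.06 0.0725
lane -0.1 0.0786
lane -0.15 0.0842
handle (array([435.3, -69.3]), array([48.6, 11.5]), 74.6, np.float64(0.0299), 75)
cover (array([435.2, -68.9]), array([92.3, 49.9]), 73.6, np.float64(0.0044), 550)
handle (array([434.3, -72.9]), array([52.4, 13. ]), 73.7, np.float64(0.0302), 53)
cover (array([436.3, -71. ]), array([94.5, 50.2]), 73.5, np.float64(0.0053), 349)
```

The stack top is level at 0.186, the lane is empty and the cover has not moved. Now the cover.

```bash
python3 - <<'E'
from h import *
path(*tip([.4352,-.0695,.12],-16,0),4)
E
```

```text
[0.083, -0.131, 0.069, 0.0, -0.0, 0.169]
[0.005, -0.155, 0.069, 0.0, -0.0, 0.169]
[-0.074, -0.136, 0.069, 0.0, -0.0, 0.169]
[-0.133, -0.08, 0.069, 0.0, -0.0, 0.169]
```

step_arm(
  commands=[
    [[-1, 0.083, -0.131, 0.069, 0, 0, 0.169], [-1, 0.083, -0.131, 0.069, 0, 0, 0.169], [-1, 0.083, -0.131, 0.069, 0, 0, 0.169], [-1, 0.083, -0.131, 0.069, 0, 0, 0.169], [-1, 0.083, -0.131, 0.069, 0, 0, 0.169]],
  ],
)

```text
t: 35.4
eef_pos: [0.5024, 0.1533, 0.1959]
ee_rot: [-0.409, -3.114, -0.002]
wrist_force: [-0.6, -0.6, 0.2]
gripper_width: 0.0911
```

step_arm(
  commands=[
    [[-1, 0.005, -0.155, 0.069, 0, 0, 0.169], [-1, 0.005, -0.155, 0.069, 0, 0, 0.169], [-1, 0.005, -0.155, 0.069, 0, 0, 0.169], [-1, 0.005, -0.155, 0.069, 0, 0, 0.169], [-1, 0.005, -0.155, 0.069, 0, 0, 0.169]],
  ],
)

```text
t: 35.9
eef_pos: [0.4802, 0.0792, 0.1614]
ee_rot: [-1.208, -2.9, -0.001]
wrist_force: [-0.3, 0.1, 0.3]
gripper_width: 0.091
```

step_arm(
  commands=[
    [[-1, -0.074, -0.136, 0.069, 0, 0, 0.169], [-1, -0.074, -0.136, 0.069, 0, 0, 0.169], [-1, -0.074, -0.136, 0.069, 0, 0, 0.169], [-1, -0.074, -0.136, 0.069, 0, 0, 0.169], [-1, -0.074, -0.136, 0.069, 0, 0, 0.169]],
  ],
)

```text
t: 36.4
eef_pos: [0.458, 0.0051, 0.1268]
ee_rot: [-1.924, -2.483, -0.001]
wrist_force: [0.6, -0.0, 0.0]
gripper_width: 0.0911
```

step_arm(
  commands=[
    [[-1, -0.133, -0.08, 0.069, 0, 0, 0.169], [-1, -0.133, -0.08, 0.069, 0, 0, 0.169], [-1, -0.133, -0.08, 0.069, 0, 0, 0.169], [-1, -0.133, -0.08, 0.069, 0, 0, 0.169], [-1, -0.133, -0.08, 0.069, 0, 0, 0.169]],
  ],
)

```text
t: 36.9
eef_pos: [0.4357, -0.0691, 0.0922]
ee_rot: [-2.506, -1.893, -0.001]
wrist_force: [-0.1, 0.3, 0.5]
gripper_width: 0.0908
```

```bash
python3 - <<'E'
from h import *
s=read_state();print(s['t'],s['gripper_width'],s['eef_pos'])
C=cloud("side",depth("side",3)[1])
print("handle",rectz("side",C,(.36,.5,-.17,.03),.022,.04,.031)); print("cover",rectz("side",C,(.36,.5,-.17,.03),.0025,.04,.005))
p,d=snapshot("side"); cv2.imwrite("pics/s6.png",cv2.resize(p[130:290,230:420,::-1],None,fx=4,fy=3.7,interpolation=cv2.INTER_CUBIC))
chain(tip([.4352,-.0695,.04],-16,0),tip([.4352,-.0695,.010],-16,0))
E
```

```text
36.9 0.09082146075452299 [ 0.4357113  -0.06912914  0.0922198 ]
handle (array([433.9, -73.2]), array([53.2, 13.4]), 73.4, np.float64(0.03), 54)
cover (array([437.3, -71.3]), array([94.4, 57.2]), 73.7, np.float64(0.0054), 343)
[-0.0016, -0.0005, 0.1606, -0.0001, -0.0003, 0.0009] mm 80.0 deg 0.2
[0.0, 0.0, 0.06, 0.0, 0.0, 0.0] mm 30.0 deg 0.0
```

View pics/s6.png

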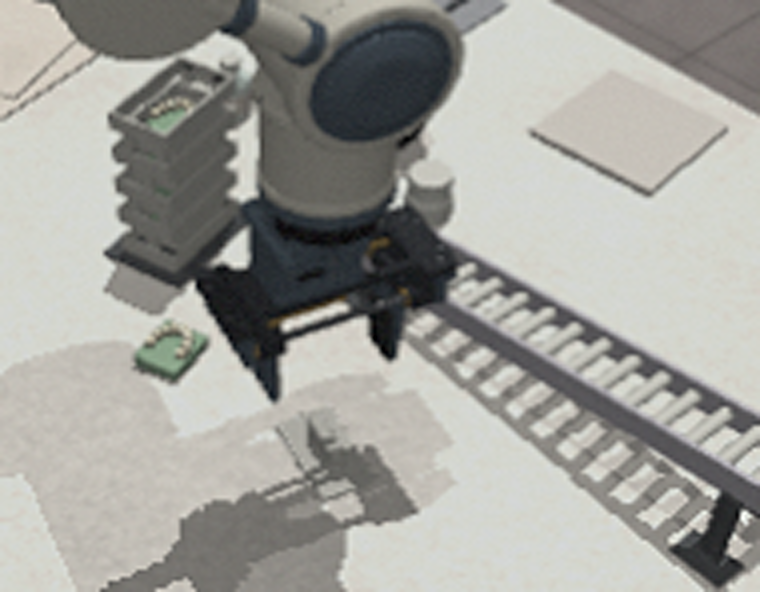

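The view shows a straight stack of four at (180,170), an empty lane and the open gripper centred over the cover at (325,430). Going down to grip the handle.

step_arm(
  commands=[
    [[-1, 0, 0, 0.07, 0, 0, 0.001], [-1, 0, 0, 0.14, 0, 0, 0.001], [-1, 0, 0, 0.19, 0, 0, 0.001], [-1, 0, 0, 0.215, 0, 0, 0.001], [-1, 0, 0, 0.22, 0, 0, 0.001]],
  ],
)

```text
t: 37.6
eef_pos: [0.4347, -0.0686, -0.019]
ee_rot: [-2.509, -1.886, 0.002]
wrist_force: [-0.2, 0.3, -0.6]
gripper_width: 0.0916
```

step_arm(
  commands=[
    [[0.9, 0, 0, 0, 0, 0, 0], [0.9, 0, 0, 0, 0, 0, 0], [0.9, 0, 0, 0, 0, 0, 0], [0.9, 0, 0, 0, 0, 0, 0], [0.9, 0, 0, 0, 0, 0, 0]],
  ],
)

```text
t: 38.1
eef_pos: [0.4357, -0.0691, -0.0174]
ee_rot: [-2.513, -1.884, -0.001]
wrist_force: [0.7, 0.5, 0.0]
gripper_width: 0.0541
```

step_arm(
  commands=[
    [[0.9, 0, 0, 0, 0, 0, 0], [0.9, 0, 0, 0, 0, 0, 0], [0.9, 0, 0, 0, 0, 0, 0], [0.9, 0, 0, 0, 0, 0, 0], [0.9, 0, 0, 0, 0, 0, 0]],
  ],
)

```text
t: 38.6
eef_pos: [0.4354, -0.0691, -0.0179]
ee_rot: [-2.513, -1.884, -0.0]
wrist_force: [-0.2, -0.0, -0.3]
gripper_width: 0.0144
```

step_arm(
  commands=[
    [[0.9, 0, 0, 0, 0, 0, 0], [0.9, 0, 0, 0, 0, 0, 0], [0.9, 0, 0, 0, 0, 0, 0], [0.9, 0, 0, 0, 0, 0, 0], [0.9, 0, 0, 0, 0, 0, 0]],
  ],
)

```text
t: 39.1
eef_pos: [0.4354, -0.0691, -0.0178]
ee_rot: [-2.513, -1.884, -0.0]
wrist_force: [-0.9, 0.3, -0.8]
gripper_width: 0.0118
```

Handle gripped (11.8 mm). Lift.

step_arm(
  commands=[
    [[0.9, 0, 0, -0.06, 0, 0, 0], [0.9, 0, 0, -0.14, 0, 0, 0], [0.9, 0, 0, -0.23, 0, 0, 0], [0.9, 0, 0, -0.32, 0, 0, 0], [0.9, 0, 0, -0.4, 0, 0, 0]],
  ],
)

```text
t: 39.6
eef_pos: [0.4352, -0.0691, 0.1845]
ee_rot: [-2.514, -1.884, -0.001]
wrist_force: [1.5, 0.9, -1.0]
gripper_width: 0.0118
```

```bash
python3 - <<'E'
from h import *
s=read_state();print(s['gripper_width'],s['eef_pos'],s['wrist_force'])
path(*tip([.525,.228,.25],-74.5,0),2)
E
```

```text
0.011795159773551302 [ 0.43515392 -0.06912555  0.1844574 ] [ 1.52660935  0.93130693 -1.03644027]
[0.31, 0.003, -0.037, -0.0, -0.0, 0.162]
[0.273, -0.148, -0.037, -0.0, -0.0, 0.162]
```

step_arm(
  commands=[
    [[0.9, 0.06, 0.001, -0.037, 0, 0, 0.033], [0.9, 0.12, 0.001, -0.037, 0, 0, 0.065], [0.9, 0.19, 0.002, -0.037, 0, 0, 0.1], [0.9, 0.25, 0.003, -0.037, 0, 0, 0.135], [0.9, 0.31, 0.003, -0.037, 0, 0, 0.162]],
  ],
)

```text
t: 40.1
eef_pos: [0.4804, 0.0804, 0.2008]
ee_rot: [-2.909, -1.184, 0.0]
wrist_force: [-0.4, -0.9, -0.7]
gripper_width: 0.012
```

step_arm(
  commands=[
    [[0.9, 0.06, -0.03, -0.037, 0, 0, 0.033], [0.9, 0.12, -0.06, -0.037, 0, 0, 0.065], [0.9, 0.18, -0.09, -0.037, 0, 0, 0.1], [0.9, 0.23, -0.12, -0.037, 0, 0, 0.135], [0.9, 0.273, -0.148, -0.037, 0, 0, 0.162]],
  ],
)

```text
t: 40.6
eef_pos: [0.5258, 0.229, 0.2191]
ee_rot: [-3.113, -0.414, 0.001]
wrist_force: [-0.3, 0.5, -0.6]
gripper_width: 0.0119
```

step_arm(
  commands=[
    [[0.9, 0, 0, 0, 0, 0, 0], [0.9, 0, 0, 0, 0, 0, 0], [0.9, 0, 0, 0, 0, 0, 0], [0.9, 0, 0, 0, 0, 0, 0], [0.9, 0, 0, 0, 0, 0, 0]],
  ],
)

```text
t: 41.1
eef_pos: [0.5258, 0.2269, 0.2195]
ee_rot: [-3.112, -0.42, 0.0]
wrist_force: [0.2, -0.2, -1.1]
gripper_width: 0.0119
```

```bash
python3 - <<'E'
from h import *
s=read_state();print(s['t'],s['gripper_width'],s['eef_pos'],s['wrist_force'])
chain(tip([.525,.228,.25],-74.5,0))
compare([(.232,.262),(.17,.189),(.178,.19)],8)
p,_=snapshot("side"); cv2.imwrite("pics/c1.png",cv2.resize(p[110:210,230:330,::-1],None,fx=5.5,fy=5.5,interpolation=cv2.INTER_CUBIC))
E
```

```text
41.1 0.011883417071226542 [0.52575065 0.22687111 0.21952606] [ 0.21205946 -0.21651014 -1.1094133 ]
[-0.0009, -0.0026, -0.0049, -0.0003, 0.0, -0.0008] mm 3.0 deg 0.2
(0.232, 0.262) 203 x [-48.5 -47.7 -46.7  38.5  42.2  44.6] y [-24.  -22.  -19.5  26.2  26.3  27.1]
(0.17, 0.189) 221 x [-53.8 -53.5 -53.   48.8  49.8  51.6] y [-31.8 -30.5 -29.5  31.   31.3  32.1]
(0.178, 0.19) 129 x [-53.8 -53.2 -52.9  49.3  50.1  51.6] y [-31.8 -30.8 -30.1  31.   31.3  31.6]
```

View pics/c1.png

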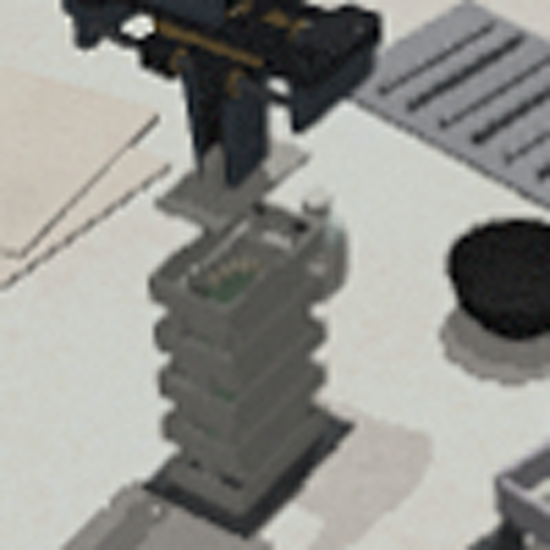

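The cover, at (235,185), hangs level above the stack with the same heading. Its offset from the rim is about 0.2 mm in x and 0.9 mm in y, which I'll correct while descending.

step_arm(
  commands=[
    [[0.9, 0, -0.0018, 0.03, 0, 0, -0.0008], [0.9, 0, -0.0018, 0.06, 0, 0, -0.0008], [0.9, 0, -0.0018, 0.085, 0, 0, -0.0008], [0.9, 0, -0.0018, 0.09, 0, 0, -0.0008], [0.9, 0, -0.0018, 0.09, 0, 0, -0.0008]],
  ],
)

```text
t: 42.05
eef_pos: [0.5254, 0.2284, 0.1742]
ee_rot: [-3.112, -0.424, 0.001]
wrist_force: [1.0, -0.3, 0.1]
gripper_width: 0.0117
```

```bash
python3 - <<'E'
from h import *
s=read_state();print(s['t'],s['gripper_width'],s['eef_pos'],s['wrist_force'])
compare([(.1905,.215),(.17,.187),(.178,.1885)],8)
E
```

```text
42.05 0.011665749553667334 [0.52542179 0.22842387 0.17419652] [ 0.9878761  -0.31449258  0.06226982]
(0.1905, 0.215) 172 x [-46.4 -45.8 -45.2  40.1  43.8  46.3] y [-24.4 -22.2 -19.2  25.   25.3  25.6]
(0.17, 0.187) 160 x [-54.2 -53.4 -53.1  46.5  48.4  49.9] y [-29.9 -28.9 -27.4  32.1  32.4  32.6]
(0.178, 0.1885) 100 x [-54.2 -53.7 -53.   47.4  48.9  49.9] y [-29.7 -29.1 -27.6  32.   32.2  32.4]
```

step_arm(
  commands=[
    [[0.9, -0.003, 0.0015, 0, 0, 0, 0], [0.9, -0.003, 0.0015, 0.004, 0, 0, 0], [0.9, -0.003, 0.0015, 0.008, 0, 0, 0], [0.9, -0.003, 0.0015, 0.008, 0, 0, 0], [0.9, -0.003, 0.0015, 0.008, 0, 0, 0]],
  ],
)

```text
t: 42.95
eef_pos: [0.5242, 0.2273, 0.1703]
ee_rot: [-3.112, -0.424, 0.001]
wrist_force: [-0.5, -0.6, -1.0]
gripper_width: 0.0115
```

```bash
python3 - <<'E'
from h import *
s=read_state();print(s['t'],s['gripper_width'],s['eef_pos'],s['wrist_force'])
compare([(.1885,.215),(.17,.1855),(.178,.187)],8)
E
```

```text
42.95 0.01148397923080196 [0.52424708 0.22734667 0.17028114] [-0.46548983 -0.62469951 -0.98224291]
(0.1885, 0.215) 182 x [-46.7 -46.3 -45.2  39.8  43.7  47.1] y [-24.2 -20.8 -18.   24.7  25.   26.1]
(0.17, 0.1855) 132 x [-52.2 -51.7 -51.6  44.5  48.8  52.8] y [-31.  -30.1 -28.6  31.3  31.6  32. ]
(0.178, 0.187) 96 x [-52.2 -52.  -51.5  47.9  50.1  52.8] y [-30.8 -30.6 -29.7  31.   31.6  32. ]
```

Edge margins are 5.6 mm and 6.6 mm against the ideal 5.5 and 6. Lowering in.

step_arm(
  commands=[
    [[0.9, 0, 0, 0.004, 0, 0, 0], [0.9, 0, 0, 0.007, 0, 0, 0], [0.9, 0, 0, 0.01, 0, 0, 0], [0.9, 0, 0, 0.012, 0, 0, 0], [0.9, 0, 0, 0.012, 0, 0, 0]],
  ],
)

```text
t: 43.85
eef_pos: [0.5242, 0.2273, 0.1642]
ee_rot: [-3.112, -0.424, 0.001]
wrist_force: [0.2, 0.2, -1.1]
gripper_width: 0.0119
```

step_arm(
  commands=[
    [[0.9, 0, 0, 0.002, 0, 0, 0], [0.9, 0, 0, 0.004, 0, 0, 0], [0.9, 0, 0, 0.004, 0, 0, 0], [0.9, 0, 0, 0.004, 0, 0, 0], [0.9, 0, 0, 0.004, 0, 0, 0]],
  ],
)

```text
t: 44.35
eef_pos: [0.5243, 0.2274, 0.1624]
ee_rot: [-3.112, -0.424, 0.0]
wrist_force: [-0.5, 0.9, -0.5]
gripper_width: 0.0113
```

step_arm(
  commands=[
    [[0.9, 0, 0, 0.001, 0, 0, 0], [0.9, 0, 0, 0.002, 0, 0, 0], [0.9, 0, 0, 0.002, 0, 0, 0], [0.9, 0, 0, 0.002, 0, 0, 0], [0.9, 0, 0, 0.002, 0, 0, 0]],
  ],
)

```text
t: 44.85
eef_pos: [0.5246, 0.2274, 0.1619]
ee_rot: [-3.112, -0.424, -0.001]
wrist_force: [-1.1, -0.4, 6.8]
gripper_width: 0.0117
```

Contact at underside ≈0.180, as it should be. Open a little, raise straight up and check.

step_arm(
  commands=[
    [[0.5, 0, 0, 0, 0, 0, 0], [0.5, 0, 0, 0, 0, 0, 0], [0.5, 0, 0, 0, 0, 0, 0], [0.5, 0, 0, 0, 0, 0, 0], [0.5, 0, 0, 0, 0, 0, 0]],
  ],
)

```text
t: 45.35
eef_pos: [0.5243, 0.2274, 0.1613]
ee_rot: [-3.112, -0.424, 0.0]
wrist_force: [-0.4, 0.0, -0.4]
gripper_width: 0.0228
```

step_arm(
  commands=[
    [[0.5, 0, 0, -0.03, 0, 0, 0], [0.5, 0, 0, -0.08, 0, 0, 0], [0.5, 0, 0, -0.16, 0, 0, 0], [0.5, 0, 0, -0.24, 0, 0, 0], [0.5, 0, 0, -0.26, 0, 0, 0]],
  ],
)

```text
t: 45.85
eef_pos: [0.526, 0.2278, 0.2958]
ee_rot: [-3.111, -0.424, -0.01]
wrist_force: [0.6, -0.1, 0.0]
gripper_width: 0.0229
```

step_arm(
  commands=[
    [[0.5, -0.1, 0, 0, 0, 0, 0], [0.5, -0.2, 0, 0, 0, 0, 0], [0.5, -0.3, 0, 0, 0, 0, 0], [0.5, -0.3, 0, 0, 0, 0, 0], [0.5, -0.3, 0, 0, 0, 0, 0]],
  ],
)

```text
t: 46.35
eef_pos: [0.3792, 0.187, 0.2916]
ee_rot: [-3.112, -0.425, -0.001]
wrist_force: [0.5, 0.8, -0.0]
gripper_width: 0.023
```

```bash
python3 - <<'E'
from h import *
s=read_state();print(s['t'],s['gripper_width'],s['eef_pos'],s['wrist_force'])
topz()
p,d=depth("side",5);C=cloud("side",d);z=C[...,2]
m=(z>.176)&(z<.192)&(abs(C[...,0]-.5225)<.06)&(abs(C[...,1]-.228)<.05); print("rim/plate z",np.percentile(z[m],[5,25,50,75,95]).round(4))
im=np.zeros((500,800,3),np.uint8)
im[:]=0; im[:,:400]=cv2.resize(p[125:205,240:304,::-1],(400,500),interpolation=cv2.INTER_CUBIC)
b,_=snapshot("top"); im[:400,400:]=cv2.resize(b[170:250,200:280,::-1],(400,400),interpolation=cv2.INTER_CUBIC); cv2.imwrite("pics/f1.png",im)
E
```

```text
46.35 0.023040616196918023 [0.37917287 0.18695562 0.291562  ] [ 0.49270175  0.76027589 -0.03740715]
stack 0.455 [0.175  0.1843 0.1852 0.186 ]
stack 0.49 [0.1846 0.1858 0.1896 0.1952]
stack 0.55 [0.1845 0.1854 0.186  0.1866]
lane 0.05 0.0586
lane 0.0 0.0652
lane -0.06 0.0727
lane -0.1 0.0786
lane -0.15 0.0847
rim/plate z [0.1782 0.1833 0.1848 0.1857 0.1871]
```

View pics/f1.png

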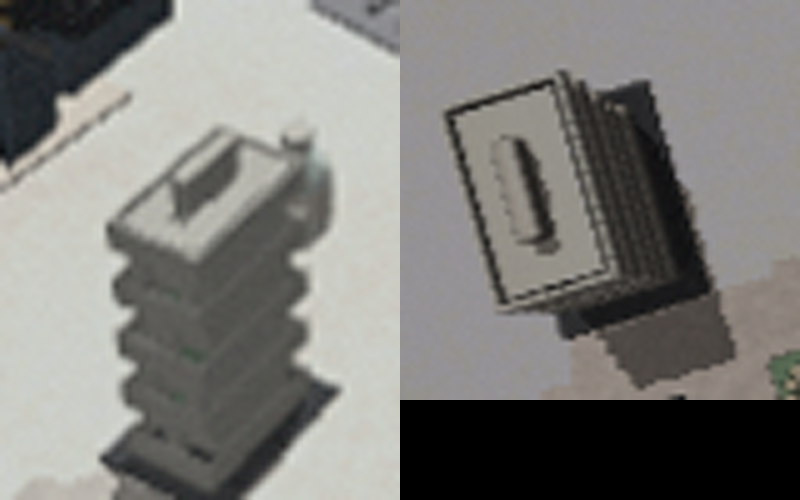

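The cover lies flat inside the top rim with an even gap all round: (205,200) in the side crop, (530,195) in the top crop. Its plate top is at about 0.185, as expected. Four pans stand straight, the lane is empty and the arm is clear, so I'm handing in.

```bash
python3 -c "
from rig import *
print(job_done())"
```

```text
the job is handed in; nothing more can be done
None
```

The job is handed in at about 46 s of the 208 s allowed. All three pans from the lane are stacked on the one already on the base, each turned half a turn, and the cover lies in the top pan.

- **Stack:** each pan made contact at the height a rightly turned pan should have (centres at 83, 123 and 163 mm). The top rim read level, at 106, 146 and then 186 mm after each placing.
- **Cover:** contact came with its underside at about 180 mm. The last pictures show it flat inside the top rim with an even gap all round.
- **Lane and bench:** the lane depth readings show it empty. I steered clear of the bench items, but I did not measure them afterwards. I saw neither the cover knock nor a grip slip.

**Disagreement:** the reported TCP lies about 28 mm beyond the real finger ends, though the description puts it at the very end. My first grasp therefore closed in the air inside the front pan; the wrist force showed no contact and nothing moved in the pictures. I measured the offset in the depth image and used it from then on; the grips and contact heights that followed agreed with it.

**Side-camera scatter:** its edge readings varied by 2–3 mm between looks, so I re-checked the third pan and the cover close up before lowering them.

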